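# Dispense valve balls from a gravity hopper into a cup

## Robot

A 6-joint arm with a two-finger parallel gripper is mounted at the origin on the work surface. World frame = base frame: x ahead of the robot, y to its left, z up, the work surface at z = 0. Lengths are in mm, angles in rad, forces in N, time in s.
With the tool pointing down it reaches from about 350 to 975 mm from the base axis. Payload 7.1 kg.
Tool frame: the origin (TCP) lies at the very end of the fingers, on their centre line; the grasp point (between the pads) lies 19 mm behind it; y points along the fingers, x is the direction in which the jaws open and shut, and the axes are right-handed (so a half turn about y gives the same grasp; the last joint's range is limited). The gripper opens to 88 mm and grips with 3 to 60 N. Pads are 20 mm wide; open, the fingers measure 115 mm over their backs; the gripper's body (75 mm by 178 mm) begins 61 mm behind the grasp point.
Start: joints at [1.264, 0.423, 1.63, -0, 1.089, -0.019], TCP at [177.37, 599.287, 222.675] pointing down, gripper open.
Joint ranges: [-3, 3], [-0.9, 2.11], [0.09, 2.58], [-1.31, 4.45], [0.11, 2.69], [-2.54, 2.54]. Speed limits (rad/s): [2.39, 2.39, 3.01, 3.14, 3.14, 3.14].

## Interface

Orientations are given as a rotation vector (axis times angle).
In Python, from workcell import ctrl gives the robot as it stands. The module is installed in compiled form; this text tells all that it offers.
- The arm moves only by the tool jog_arm, never from a script. Its argument "steps" is a list of rows, each an object with "turn": the turn, a rotation vector about the world's x, y, z scaled (see below), a list of three; "dp": the shift along the world's x, y, z scaled (see below), a list of three; "claw": the opening, from 0 (shut) to 1 (fully open). In form: [{"turn": [wx, wy, wz], "dp": [x, y, z], "claw": claw}, ...]. A call has 1 to 12 rows; each row is the pose to reach, as a shift and turn from the pose measured when the call began, turning the shorter way round; what a row does not reach only later rows make up. The controller multiplies each number of a shift by 80 mm and each number of a turn by pi rad. A row lasts 1/12 s, in which the tool goes at most 41.7 mm and 7.16 degrees, less where a joint would pass 70% of its speed; a pose out of reach is approached as far as the arm can. A call with a number of a shift or a turn outside -1 to 1 is refused whole. A call with a gripper value outside its range is refused whole. The fingers move at their own pace and stop on an object; the grip force is fixed at half the most. Time passes only in rows, so rows that repeat a pose let the fingers close. It gives the time, the measured TCP pose, the force and the opening at its end, in the units of the state.
- ctrl.get_obs(): the state, without advancing time (a new reading comes with each control period).
- ctrl.get_image(name): name is "scene" or "top" or "wrist"; returns a dict with "img" (420x560x3 uint8, red, green, blue), "range_z" (420x560 float32, mm along the optical axis (not along the pixel's ray), 0 where there is no reading), "fovy" (degrees; the focal length in pixels is half the picture's height over the tangent of half this angle, whatever the lens; pixels are square), "cx", "cy" (the principal point, pixels), "dist_coeffs" ([k1, k2, p1, p2, k3] as OpenCV has them; the pictures are not rectified), "camera_from_world" (4x4, takes a point from world to camera coordinates); the wrist camera has in their place "hand_eye" (4x4, takes a point from camera to tool coordinates, whose origin is the TCP and whose axes are the tool frame's). Camera axes: x right, y down, z forward; pixel columns grow to the right and rows downward; lengths in mm; the calibration is good to about 2 mm. A picture is of the moment at which its call begins: read the wrist's pose just before it.
- ctrl.close_job(): hands the job in, once; it reports no verdict.
The state is a dict: "t": time; "qpos": joint angles; "qvel": joint speeds; "joint_torque": joint torques, N m; "ee_pos": TCP position; "orientation": TCP orientation; "ft_force": force on the tool from outside, world axes, zero at the start; "moment": the same for the moment, N m; "width": finger opening in mm.
Only numpy, scipy, OpenCV 4.12 (cv2) and the standard library are available. Lean on these libraries where they do the work, as an engineer would, in place of code of your own. Each camera call takes 0.05 s, during which the arm holds its last target.

## Task

Take the cup by its blue handle, hold it up between the two yellow flanges under the hopper and push the shutter open with it until you feel it meet its stop screw, so that all six steel balls drop into the cup; then draw the shutter fully closed again, without forcing it at either end. Set the cup with the six balls down upright, flat on the floor of the aluminium tray, let go of it, and leave everything else where it stands.

Things in the scene. Friction and masses are not known exactly. Their poses are not given: they have to be found in the camera images.
- cup: Open steel cup, 76 mm outside diameter, 75 mm tall, 3 mm wall and floor, about 160 g, with a flat level handle out of its side along its own -x. Origin: centre of the underside; z up. Starts empty, standing on the table at the left or right, the handle roughly towards the robot
- cup_grip (a point): Middle of the cup's blue handle grip (62 mm long along the cup's x, 14 mm thick in y, 22 mm tall): 80 mm out from the cup's axis along its -x, 36 mm above its underside. Pinch it across its thickness
- cup_rim (a point): Centre of the cup's mouth, 75 mm above its underside
- cup_well (a point): Point on the cup's axis 20 mm above its underside; a ball in the cup lies within 42 mm of it
- hopper: Gravity hopper clamped to a post behind it; height, place and yaw vary. Origin: centre of its outlet, in the plane of the shutter's underside; x: sliding direction of the shutter, away from the robot; z up. Throat inside 52 x 36 mm (x, y), 4 to 36 mm above the origin; above it a steel funnel, then an open-topped clear bin (98 to 155 mm up). Guide rails at y = 40 to 46 mm reach 4 mm below the origin
- bin_front (a point): Lower front edge of the hopper's bin, 87 mm before the outlet on the robot's side (hopper's -x) and 96 mm above it, 130 mm wide. It overhangs the cup's handle when the shutter is open: a gripper holding the handle has room only when it leans 20 to 50 degrees back towards the robot, clear of this edge
- shutter (a joint): Flat slide shutter under the hopper: 0 = closed (hard stop, as it starts). It opens along the hopper's +x, until a tab on it meets the stop screw, and stays where it is left (no spring); friction about 3 N at rest, up to 5 N moving. The balls lie on its blank part; its 62 x 52 mm window (x, y) comes under them as it opens: they begin to fall after about 20 mm and all are gone by about 49 mm
- stop_bracket: Block that carries the brass stop screw behind the shutter, fixed to the hopper; its origin is the hopper's origin (the block is 106 mm behind it). The screw's setting varies and is not given: the shutter meets it after 50 to 62 mm of travel, so feel for it. Pressing with more than 30 N is too much
- stirrup (a point): Moves with the shutter: mid-point between its two yellow down-turned flanges, in the plane of the plate's underside; 59 mm before the outlet when closed. Raise the cup's rim between the flanges from below, overlapping them by 8 to 17 mm, centred sideways within 8 mm: the cup then pushes the far flange to open the shutter and draws the near one to close it
- far_flange (a point): Middle of the far flange's lower edge. Both flanges are 76 mm wide (hopper's y), 3 mm thick, 22 mm deep; the inner faces are 90 mm apart, 45 mm before and behind the stirrup point. With the cup's rim against this flange and the shutter open, the cup stands under the outlet
- tray: Fixed shallow aluminium tray, 210 x 150 mm (its x, y), floor 3 mm and rim 8 mm above the table. Origin: centre of its underside. The amber jar stands in it, about 78 mm from the centre towards its +x end; the rest of its floor is free. It lies on the side opposite to the cup
- jar: Small amber jar with a white cap, 40 mm wide, 45 mm tall, standing in the tray; origin at the centre of its underside. Leave alone
- petri: Petri dish, 93 mm wide, 17 mm tall, on the table in front of the robot; origin at the centre of its underside. Leave alone
- wash_bottle: Red squeeze bottle, 60 mm wide, 210 mm tall, at the back right beside the hopper; origin at the centre of its underside. Leave alone
- tweezers: Steel tweezers, 120 mm long, lying flat at the far left; origin at mid-length on the table. Leave alone
- beaker: Small white ceramic beaker without handle, 58 mm wide, 64 mm tall, at the back left; origin at the centre of its underside. Leave alone
- ball0: One of six loose polished steel balls, 16 mm diameter, about 17 g, lying in the hopper's throat on the shutter; origin at its centre
- ball1: One of six loose polished steel balls, 16 mm diameter, about 17 g, lying in the hopper's throat on the shutter; origin at its centre
- ball2: One of six loose polished steel balls, 16 mm diameter, about 17 g, lying in the hopper's throat on the shutter; origin at its centre
- ball3: One of six loose polished steel balls, 16 mm diameter, about 17 g, lying in the hopper's throat on the shutter; origin at its centre
- ball4: One of six loose polished steel balls, 16 mm diameter, about 17 g, lying in the hopper's throat on the shutter; origin at its centre
- ball5: One of six loose polished steel balls, 16 mm diameter, about 17 g, lying in the hopper's throat on the shutter; origin at its centre
Things that resemble listed ones, but are neither listed nor needed, are in the scene too. Of the things like the cup, leave any that is purple; of the rest the larger one is meant.

How it is judged:
By the outcome, as a careful person would: the job done as asked, in the order asked, and still so for the second after the job is handed in, with the robot touching nothing.
It also fails if it takes over 64 s, if anything falls off the work surface, if the arm or the gripper's body presses on something with over 40 N, if the wrist force passes 120 N, or if a joint passes its speed limit or range.

## Working session

There is one attempt and no reset: what is moved stays moved. The work goes in short steps, Python scripts to look and compute and a tool call to move; the robot and the scene stay as the last step left them, time stands still between calls to the robot, and variables do not carry over. Pictures are saved under pics/ and viewed, and the job is handed in when it is done.

Besides the shell and the picture viewer there is one more tool, called after "Emit:" as name(argument=value, ...) on one line, values as JSON. jog_arm: Moves the arm, as the interface text tells. Its arguments: {"type":"object","properties":{"steps":{"type":"array","items":{"type":"object","properties":{"turn":{"type":"array","items":{"type":"number"}},"dp":{"type":"array","items":{"type":"number"}},"claw":{"type":"number"}}}}},"required":["steps"]}

```bash
mkdir -p pics; ls
cat > h.py <<'E'
import numpy as np, cv2
from scipy.spatial.transform import Rotation as R
from workcell import ctrl
def snap(n,fn):
    o=ctrl.get_obs(); d=ctrl.get_image(n); np.savez(fn.replace('.png','.npz'),**{k:np.asarray(v) for k,v in d.items()},ee=o['ee_pos'],ori=o['orientation'])
    cv2.imwrite(fn,d['img'][:,:,::-1]); return d
def load(fn): return dict(np.load(fn))
def K(d):
    f=210/np.tan(np.radians(float(d['fovy']))/2); return np.array([[f,0,float(d['cx'])],[0,f,float(d['cy'])],[0,0,1]])
def c2w(d):
    if 'camera_from_world' in d: return np.linalg.inv(d['camera_from_world'])
    T=np.eye(4);T[:3,:3]=R.from_rotvec(d['ori']).as_matrix();T[:3,3]=d['ee'];return T@d['hand_eye']
def px2w(d,u,v,z=None,rad=1):
    """z given: intersect with world plane z; else use depth"""
    p=cv2.undistortPoints(np.array([[[u,v]]],float),K(d),d['dist_coeffs'])[0,0]
    T=c2w(d); r=np.array([p[0],p[1],1.])
    if z is None:
        w=d['range_z'][int(v)-rad:int(v)+rad+1,int(u)-rad:int(u)+rad+1]; w=w[w>0]; s=np.median(w) if w.size else np.nan
    else:
        rw=T[:3,:3]@r; s=(z-T[2,3])/rw[2]
    return (T[:3,:3]@(r*s)+T[:3,3])
def cloud(d):
    h,w=d['range_z'].shape; uu,vv=np.meshgrid(np.arange(w),np.arange(h))
    p=cv2.undistortPoints(np.stack([uu,vv],-1).reshape(-1,1,2).astype(float),K(d),d['dist_coeffs']).reshape(h,w,2)
    P=np.dstack([p,np.ones((h,w))])*d['range_z'][...,None]; T=c2w(d)
    W=P@T[:3,:3].T+T[:3,3]; W[d['range_z']<=0]=np.nan; return W
def w2px(d,P):
    T=np.linalg.inv(c2w(d)); P=np.atleast_2d(P).astype(float)
    return cv2.projectPoints(P,cv2.Rodrigues(T[:3,:3])[0],T[:3,3],K(d),d['dist_coeffs'])[0][:,0]
def crop(fn,out,x0,y0,x1,y1,s):
    im=cv2.imread(fn)[y0:y1,x0:x1]; cv2.imwrite(out,cv2.resize(im,None,fx=s,fy=s,interpolation=cv2.INTER_CUBIC))
E
python3 - <<'E'
from h import *
o=ctrl.get_obs(); print(o)
for n in ['scene','top']:
    d=snap(n,f'pics/{n}0.png'); print(n,c2w(d)[:3].round(3),d['fovy'],d['dist_coeffs'])
E
```

```text
pics
{'t': 0.0, 'qpos': array([ 1.26402948e+00,  4.23839084e-01,  1.63069397e+00,  2.95242372e-06,
        1.08859087e+00, -1.89956648e-02]), 'qvel': array([ 0.00125393,  0.00043498, -0.0014032 , -0.00074885,  0.00088331,
       -0.00117285]), 'joint_torque': array([-9.76002557e-04, -5.44630015e+01, -2.73655093e+01,  6.43847161e-02,
        2.27644283e-02, -1.26324626e-04]), 'ee_pos': array([177.18798236, 598.77456403, 221.90123216]), 'orientation': array([-1.33261453, -0.99373682,  0.99580739]), 'ft_force': array([-0.10271624, -0.54084737,  0.83160227]), 'moment': array([-0.02573246,  0.00423387,  0.02604308]), 'width': 87.97789631472692}
scene [[ 1.660000e-01  7.950000e-01 -5.840000e-01  1.298457e+03]
 [ 9.860000e-01 -1.360000e-01  9.500000e-02 -5.240100e+01]
 [-4.000000e-03 -5.920000e-01 -8.060000e-01  1.248561e+03]] 45.364982400551746 [-0.0960692  0.         0.         0.         0.       ]
top [[-2.700000e-02 -9.900000e-01  1.390000e-01  3.653650e+02]
 [-1.000000e+00  2.700000e-02  2.000000e-03  6.841900e+01]
 [-5.000000e-03 -1.390000e-01 -9.900000e-01  1.399349e+03]] 45.726568762310265 [-0.14814552  0.          0.          0.          0.        ]
```

View pics/scene0.png

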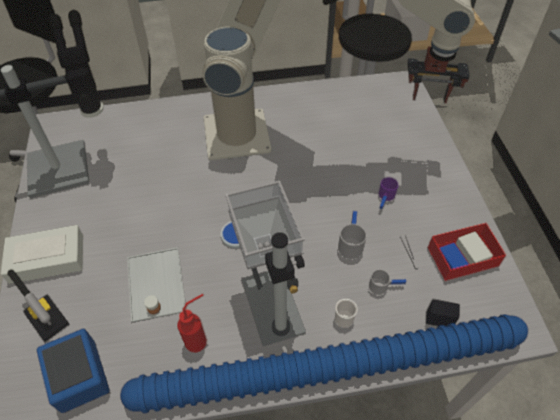

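View pics/top0.png

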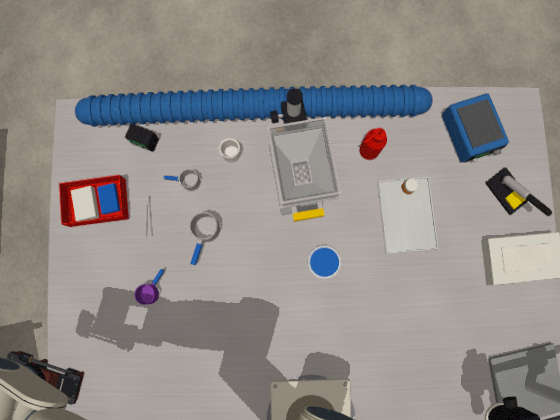

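The top picture shows three cup-like things: purple at (147,294), a small grey one at (190,180) and a larger grey one with its blue handle towards the robot at (206,226). The larger grey one fits, since purple is excluded and it is the larger of the other two. The hopper is near (303,165), the tray at (408,215) with the jar at (409,186), and the petri dish at (324,262). I'll confirm this in enlarged crops.

Run:
```python
from h import *
crop('pics/top0.png','pics/c1.png',130,150,250,310,5) if 0 else crop('pics/top0.png','pics/c1.png',130,160,250,280,5)
crop('pics/top0.png','pics/c2.png',255,85,355,235,4)
d=load('pics/top0.npz')
W=cloud(d)
for n,(u,v) in dict(small=(190,180),big=(206,226),purple=(147,294),petri=(324,262),jar=(409,186),trayc=(410,225),throat=(302,175)).items(): print(n,px2w(d,u,v).round(1))
# big cup rim points
m=(np.abs(W[...,2]-75)<5); m2=np.zeros_like(m); m2[205:250,185:230]=1
P=W[m&m2]; print(len(P),P.min(0),P.max(0))
```

```text
small [673.6 326.2   2.9]
big [539.  280.5   2.7]
purple [350.5 450.1   3. ]
petri [427.7 -48.5  17.7]
jar [ 630.  -292.    48.3]
trayc [ 525.6 -299.6    3.3]
throat [631.   13.6 215.9]
98 [495.0597158  242.23764351  70.34835145] [571.67063712 313.37036569  79.7863955 ]
```

Run:
```python
from h import *
crop('pics/scene0.png','pics/c3.png',215,175,385,345,4)
```

```text
(no output)
```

View pics/c1.png

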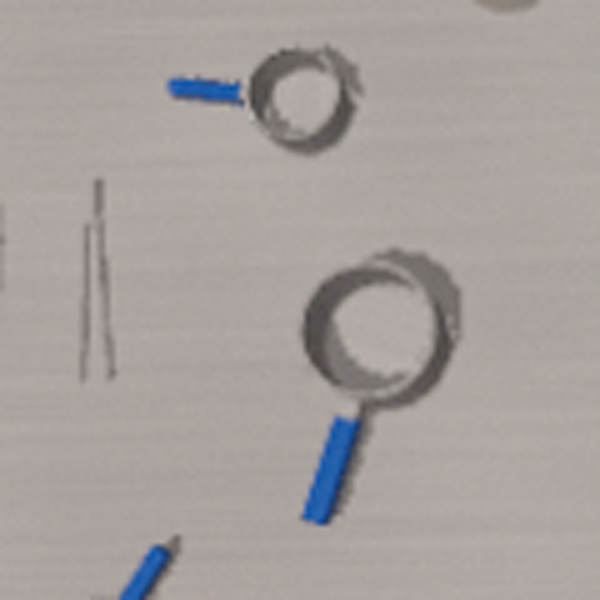

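View pics/c2.png

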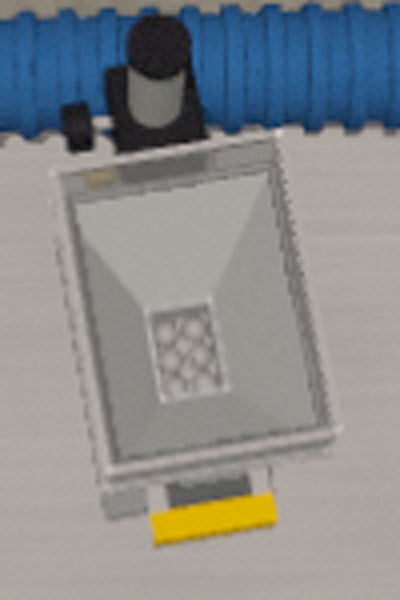

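View pics/c3.png

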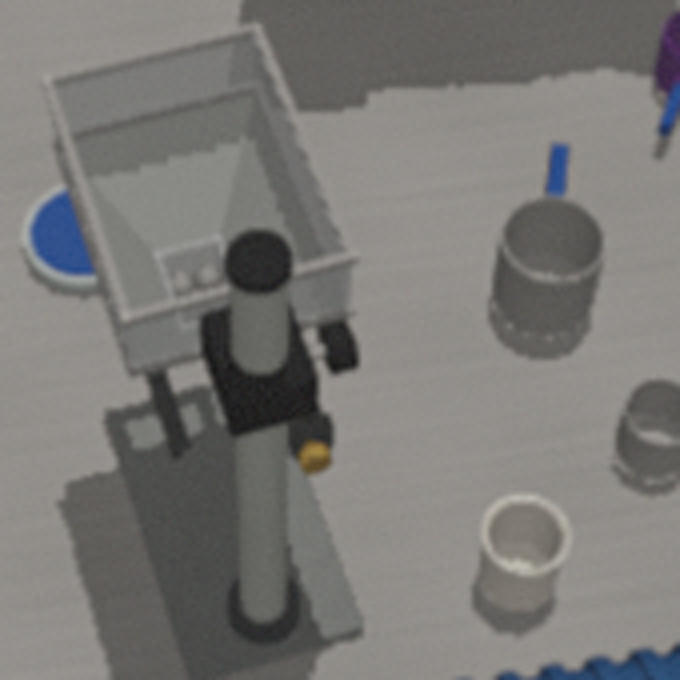

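The crops confirm it: the larger grey cup has its rim centre at about (205,225) and its blue handle at (196,254). The hopper is yawed slightly, with its near yellow flange at (308,214). Next I'll fit the poses.

Run:
```python
from h import *
d=load('pics/top0.npz'); W=cloud(d)
im=d['img'].astype(int); hsv=cv2.cvtColor(d['img'],cv2.COLOR_RGB2HSV)
def reg(x0,y0,x1,y1):
    m=np.zeros(im.shape[:2],bool); m[y0:y1,x0:x1]=1; return m
bl=(hsv[...,0]>100)&(hsv[...,0]<125)&(hsv[...,1]>150)
m=bl&reg(185,235,215,270); P=W[m]; P=P[P[:,2]>38]; print('handle',len(P),np.median(P[:,2]))
# by plane z=47
vv,uu=np.nonzero(m); Q=np.array([px2w(d,u,v,47) for u,v in zip(uu,vv)])
c=Q.mean(0); _,s,vt=np.linalg.svd(Q[:,:2]-c[:2],full_matrices=False); print('handle c',c,'dir',vt[0],np.degrees(np.arctan2(*vt[0][::-1])), 'ext',np.ptp((Q[:,:2]-c[:2])@vt[0]),np.ptp((Q[:,:2]-c[:2])@vt[1]))
# rim: points z 65-80 ; fit circle
def circ(P):
    A=np.c_[2*P[:,0],2*P[:,1],np.ones(len(P))]; x=np.linalg.lstsq(A,(P[:,:2]**2).sum(1),rcond=None)[0]; return x[0],x[1],np.sqrt(x[2]+x[0]**2+x[1]**2)
m=reg(183,203,232,245)&(W[...,2]>68)&(W[...,2]<82)
P=W[m]; print('rim',len(P),circ(P)); 
# scene
s=load('pics/scene0.npz'); Ws=cloud(s)
m=reg(335,218,372,262)&(Ws[...,2]>68)&(Ws[...,2]<82); P=Ws[m]; print('rim scene',len(P),circ(P),np.median(P[:,2]))
# yellow
y=(hsv[...,0]>20)&(hsv[...,0]<35)&(hsv[...,1]>150)&reg(285,200,335,225)
P=W[y]; print('yellow',len(P)); 
print(np.percentile(P,[2,10,50,90,98],axis=0).round(1))
print('jar',px2w(d,409,184,45),'petri',px2w(d,324,262,17))
# bin top
for z in (255,):
  pass
m=reg(262,110,345,215)
P=W[m&(W[...,2]>200)]; print(np.percentile(P[:,2],[50,80,90,95,98,99.5]))
```

```text
handle 98 47.23041397060774
handle c [457.52944991 302.64689263  47.        ] dir [-0.94290571  0.3330598 ] 160.54540156298916 ext 58.50466713222618 12.53736755759774
rim 113 (np.float64(532.7478225591327), np.float64(278.1384792213569), np.float64(35.59936563631608))
rim scene 160 (np.float64(534.5607446898897), np.float64(277.06079060090076), np.float64(36.51954202713892)) 74.67850688471094
yellow 256
[[525.  -34.4 182.6]
 [527.6 -27.6 194.7]
 [536.2   1.7 204.2]
 [545.3  30.9 207.7]
 [548.2  36.1 209.1]]
jar [ 636.29707261 -293.30541393   45.        ] petri [427.71153907 -48.52770558  17.        ]
[282.53868695 340.44616532 354.76624814 357.05107084 358.88081295
 365.81894088]
```

Run:
```python
from h import *
d=load('pics/top0.npz'); W=cloud(d)
z=W[...,2].copy(); z=np.nan_to_num(z)
v=np.clip(z/400*255,0,255).astype(np.uint8)
cv2.imwrite('pics/dz.png',cv2.resize(cv2.applyColorMap(v,cv2.COLORMAP_JET)[85:235,255:355],None,fx=4,fy=4,interpolation=cv2.INTER_NEAREST))
for r in range(196,224,2): print(r,z[r,276:344:4].round(0).astype(int))
```

```text
196 [ -3 360 285 269 275 278 276 280 281 360 358 356 352 330 321 311  -1]
198 [ -1 358 285 279 280 285 360 361 357 353 327 324 310 303 304   2   1]
200 [  6 358 286 357 354 357 355 334 320 311 305 300   2  -3   0   0  -9]
202 [ -6 357 355 358 335 325 317 305 306 295  15 203   1   2   5   2   6]
204 [ -5 303 324 320 306 303 302  14  12  13  10 200   4   0   3  -1   0]
206 [ -2 301 305 302 207  14  15  13  13  13  10 207   3  -2  -4   2  -2]
208 [  1  14  11  17 204  14  15  10  14   9   3 204   4  -5   2  -1   1]
210 [  5   0  15  11 206 209  14   7 206 207 203 206   3   0  -3   2  -3]
212 [ -1   1  17  13 206 204 201 206 205 205 207 205   0   2   1   2  -2]
214 [ -5  -3   2   4 203 204 203 203 206 204 206 207   2   0  -4  -4   1]
216 [ -2   5   2   5   5 205 206 202 204 208 198 187  -3   3   3   2   3]
218 [ -2  -3  -3  -4   2 204 205 205 188  -3   2  -1   3   0  -3  -5  -6]
220 [ -1   6  -1  -4   0 191   2  -1   1   1  -2   4  -4  -2   0   2   3]
222 [-4 -3  3  2  7  2 -4  3 -2 -1 -3 -1  3 -1  0 -2 -1]
```

View pics/dz.png

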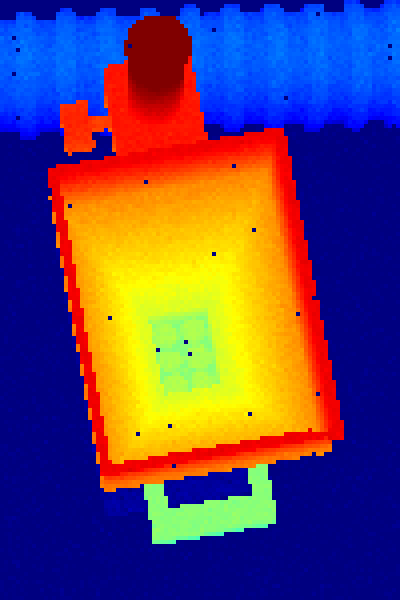

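Run:
```python
from h import *
d=load('pics/top0.npz'); W=cloud(d); s=load('pics/scene0.npz'); Ws=cloud(s)
# bin rim mask
z=np.nan_to_num(W[...,2]); 
m=np.zeros(z.shape,bool); m[112:212,262:345]=1
# bin corners from top-face pixels: z>~351
mm=m&(z>349)&(z<365); mm[:123]&=False
P=W[mm]; print(len(P), np.median(P[:,2]))
r=cv2.minAreaRect(P[:,:2].astype(np.float32)); print('bin top rect',r); print(cv2.boxPoints(r).round(1))
Q=Ws[170:280,215:315].reshape(-1,3); Q=Q[(Q[:,2]>352)&(Q[:,2]<362)]; print(len(Q),np.median(Q[:,2])); r=cv2.minAreaRect(Q[:,:2].astype(np.float32)); print(r,cv2.boxPoints(r).round(1))
# throat
t=(z>195)&(z<232); t2=np.zeros_like(t); t2[155:190,285:320]=1; T=W[t&t2]; 
print('throat',len(T),T[:,2].mean(),np.percentile(T[:,2],[5,50,95]))
r=cv2.minAreaRect(T[:,:2].astype(np.float32)); print(r)
# yellow plate
hsv=cv2.cvtColor(d['img'],cv2.COLOR_RGB2HSV)
y=(hsv[...,0]>20)&(hsv[...,0]<35)&(hsv[...,1]>150)&(z>195); y[:200]=0;y[225:]=0; Y=W[y]; r=cv2.minAreaRect(Y[:,:2].astype(np.float32)); print('yellow',len(Y),Y.mean(0),r,cv2.boxPoints(r).round(1))
o=ctrl.get_image('wrist'); print(o['hand_eye'].round(3),o['fovy'],o['dist_coeffs'])
cv2.imwrite('pics/w0.png',o['img'][:,:,::-1])
```

```text
679 355.9913455759324
bin top rect ((633.4962158203125, 16.56732177734375), (174.90538024902344, 132.18312072753906), 8.154918670654297)
[[537.6  69.6]
 [556.3 -61.3]
 [729.4 -36.5]
 [710.7  94.4]]
714 357.8150258583993
((656.3826293945312, 17.636306762695312), (223.71226501464844, 131.63540649414062), 8.469269752502441) [[536.1  66.3]
 [555.4 -63.9]
 [776.7 -31. ]
 [757.3  99.2]]
throat 291 215.19202945463437 [202.88020244 216.87981484 225.64253685]
((636.1827392578125, 17.418495178222656), (47.21963882446289, 38.268184661865234), 5.887124538421631)
yellow 228 [537.16459773   1.42601851 204.58856256] ((537.3173828125, 1.6603965759277344), (17.91019058227539, 74.9435806274414), 8.248283386230469) [[523.1  37.5]
 [533.8 -36.7]
 [551.6 -34.1]
 [540.8  40. ]]
[[ 1.00000e+00 -1.00000e-03 -0.00000e+00  6.69000e-01]
 [-0.00000e+00 -2.60000e-01  9.66000e-01 -1.61115e+02]
 [-1.00000e-03 -9.66000e-01 -2.60000e-01  7.19030e+01]
 [ 0.00000e+00  0.00000e+00  0.00000e+00  1.00000e+00]] 65.09997783191264 [-0.0705264  0.         0.         0.         0.       ]
```

View pics/w0.png

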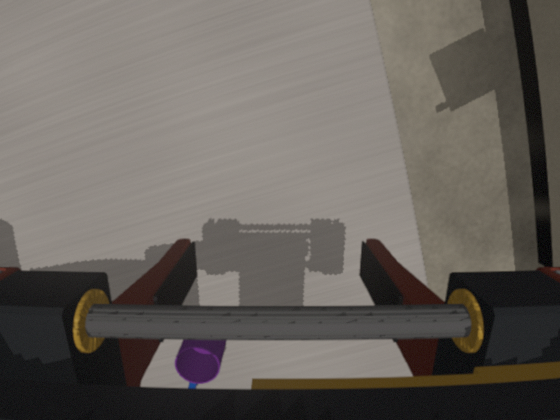

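```bash
cat >> h.py <<'E'
def ori(psi,th):
    p,t=np.radians(psi),np.radians(th); c,s=np.cos(p),np.sin(p)
    x=np.array([-s,c,0]); y=np.array([c*np.sin(t),s*np.sin(t),-np.cos(t)]); return R.from_matrix(np.c_[x,y,np.cross(x,y)])
def plan(grip,psi,th,show=True):
    """scaled dp and turn from current pose to put grasp point at grip"""
    o=ctrl.get_obs(); Rt=ori(psi,th); tcp=np.array(grip)+19*Rt.as_matrix()[:,1]
    dp=(tcp-o['ee_pos']); tv=(Rt*R.from_rotvec(o['orientation']).inv()).as_rotvec()
    print('t',o['t'],'ee',o['ee_pos'].round(1),'tcp target',tcp.round(1)); print('dp mm',dp.round(1),'scaled',(dp/80).round(4),'turn deg',np.degrees(np.linalg.norm(tv)).round(2),'scaled',(tv/np.pi).round(4)); print('F',o['ft_force'].round(2),'w',round(o['width'],1),'q',np.round(o['qpos'],2))
E
python3 - <<'E'
from h import *
o=ctrl.get_obs(); print(R.from_rotvec(o['orientation']).as_matrix().round(3))
plan([457.5,302.6,36],-18.7,32)
ax=np.array([np.cos(np.radians(-18.7)),np.sin(np.radians(-18.7))])
plan(np.r_[457.5,302.6,36]-90*ori(-18.7,32).as_matrix()[:,1],-18.7,32)
E
```

```text
[[ 0.284 -0.    -0.959]
 [ 0.959 -0.001  0.284]
 [-0.001 -1.     0.   ]]
t 0.15 ee [177.2 598.9 222.1] tcp target [467.  299.4  19.9]
dp mm [ 289.8 -299.5 -202.2] scaled [ 3.6227 -3.744  -2.5274] turn deg 32.07 scaled [-0.0534 -0.1696 -0.0119]
F [ 1.08 -0.3   0.88] w 88.3 q [ 1.26  0.42  1.63 -0.    1.09 -0.02]
t 0.15 ee [177.2 598.9 222.1] tcp target [421.9 314.7  96.2]
dp mm [ 244.6 -284.2 -125.9] scaled [ 3.058  -3.5528 -1.5733] turn deg 32.07 scaled [-0.0534 -0.1696 -0.0119]
F [ 1.08 -0.3   0.88] w 88.3 q [ 1.26  0.42  1.63 -0.    1.09 -0.02]
```

Emit:
jog_arm(steps=[{"turn":[-0.0134,-0.0424,-0.003],"dp":[0.76,-0.89,0],"claw":1},{"turn":[-0.0134,-0.0424,-0.003],"dp":[0.76,-0.89,0],"claw":1},{"turn":[-0.0134,-0.0424,-0.003],"dp":[0.76,-0.89,0],"claw":1},{"turn":[-0.0134,-0.0424,-0.003],"dp":[0.76,-0.89,0],"claw":1}])

```text
t: 0.48
ee_pos: [238.8, 525.7, 221.8]
orientation: [-1.454, -1.068, 0.934]
ft_force: [0.2, -0.3, 0.5]
width: 88.0
```

Emit:
jog_arm(steps=[{"turn":[-0.0134,-0.0424,-0.003],"dp":[0.76,-0.89,0],"claw":1},{"turn":[-0.0134,-0.0424,-0.003],"dp":[0.76,-0.89,0],"claw":1},{"turn":[-0.0134,-0.0424,-0.003],"dp":[0.76,-0.89,0],"claw":1},{"turn":[-0.0134,-0.0424,-0.003],"dp":[0.76,-0.89,0],"claw":1}])

```text
t: 0.82
ee_pos: [300.2, 453.5, 221.8]
orientation: [-1.573, -1.141, 0.867]
ft_force: [0.6, -0.4, 0.0]
width: 88.4
```

Emit:
jog_arm(steps=[{"turn":[-0.0134,-0.0424,-0.003],"dp":[0.76,-0.89,-0.4],"claw":1},{"turn":[-0.0134,-0.0424,-0.003],"dp":[0.76,-0.89,-0.4],"claw":1},{"turn":[-0.0134,-0.0424,-0.003],"dp":[0.76,-0.89,-0.4],"claw":1},{"turn":[-0.0134,-0.0424,-0.003],"dp":[0.76,-0.89,-0.4],"claw":1}])

```text
t: 1.15
ee_pos: [361.2, 380.9, 188.4]
orientation: [-1.691, -1.211, 0.795]
ft_force: [-0.4, 0.1, 0.4]
width: 87.8
```

Run:
```python
from h import *
plan(np.r_[457.5,302.6,36]-90*ori(-18.7,32).as_matrix()[:,1],-18.7,32)
snap('wrist','pics/w1.png')
```

```text
t 1.15 ee [361.2 380.9 188.4] tcp target [421.9 314.7  96.2]
dp mm [ 60.7 -66.2 -92.2] scaled [ 0.7585 -0.828  -1.1519] turn deg 8.15 scaled [-0.0127 -0.0434 -0.0005]
F [-0.38  0.09  0.41] w 87.8 q [ 1.02  0.31  1.98 -0.56  0.84  0.15]
```

View pics/w1.png

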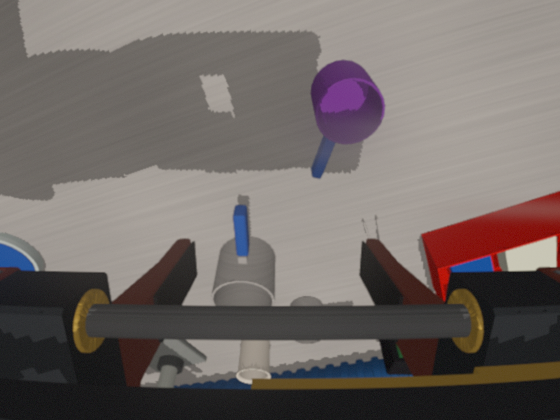

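The wrist view shows the grey cup at (245,270) with its blue handle at (241,230), and the purple one at (347,100), well clear. I'll continue to the pre-grasp pose.

Emit:
jog_arm(steps=[{"turn":[-0.0127,-0.0434,0],"dp":[0.76,-0.83,-0.9],"claw":1},{"turn":[-0.0127,-0.0434,0],"dp":[0.76,-0.83,-0.9],"claw":1},{"turn":[-0.0127,-0.0434,0],"dp":[0.76,-0.83,-0.9],"claw":1},{"turn":[-0.0127,-0.0434,0],"dp":[0.76,-0.83,-0.9],"claw":1},{"turn":[-0.0127,-0.0434,0],"dp":[0.76,-0.83,-0.9],"claw":1}])

```text
t: 1.62
ee_pos: [422.2, 316.8, 116.6]
orientation: [-1.801, -1.294, 0.716]
ft_force: [0.3, 0.3, 0.5]
width: 87.6
```

Run:
```python
from h import *
snap('wrist','pics/w2.png'); d=load('pics/w2.npz')
hsv=cv2.cvtColor(d['img'],cv2.COLOR_RGB2HSV)
bl=(hsv[...,0]>100)&(hsv[...,0]<125)&(hsv[...,1]>150)
n,l,st,ce=cv2.connectedComponentsWithStats(bl.astype(np.uint8))
for i in range(1,n):
    if st[i,4]>150: print(st[i],ce[i].round(0))
W=cloud(d)
for i in range(1,n):
    if st[i,4]>150:
        P=W[l==i]; P=P[np.isfinite(P[:,2])]
        print(i,np.median(P,axis=0))
        T=P[np.abs(P[:,2]-47)<3]; 
        if len(T)>30:
            r=cv2.minAreaRect(T[:,:2].astype(np.float32)); print(len(T),r,cv2.boxPoints(r).round(1))
plan([457.5,302.6,36],-18.7,32)
```

```text
[408  65  31  39 480] [423.  83.]
[269 189  17  48 708] [277. 212.]
[538 251  22  17 290] [550. 260.]
[ 184  341  228   48 4495] [310. 368.]
[141 368  24  19 324] [153. 378.]
1 [393.31095593 417.0811155   33.76689062]
14 [459.18199933 304.2748042   45.80289876]
707 ((461.5578918457031, 303.4198303222656), (11.619633674621582, 55.21699142456055), 71.03166198730469) [[433.6 306.9]
 [485.8 289. ]
 [489.6 299.9]
 [437.3 317.9]]
16 [647.95271517 553.39854146  26.31744701]
17 [843.81808825 261.52206322  44.65476889]
749 ((840.9918212890625, 189.18637084960938), (385.0743713378906, 12.232600212097168), 89.65787506103516) [[833.7  -3.3]
 [846.   -3.4]
 [848.3 381.7]
 [836.  381.8]]
31 [843.41971558 -82.91032291  35.45838394]
63 ((841.078369140625, -78.71122741699219), (50.97065353393555, 9.134309768676758), 87.9894790649414) [[ 835.6 -104. ]
 [ 844.7 -104.3]
 [ 846.5  -53.4]
 [ 837.4  -53.1]]
t 1.6667 ee [422.5 318.1 117.7] tcp target [467.  299.4  19.9]
dp mm [ 44.6 -18.7 -97.8] scaled [ 0.5572 -0.2343 -1.2227] turn deg 0.25 scaled [-0.0012  0.0004 -0.0004]
F [ 0.36 -0.52  0.77] w 87.8 q [ 0.92  0.44  2.09 -0.97  0.65  0.48]
```

View pics/w2.png

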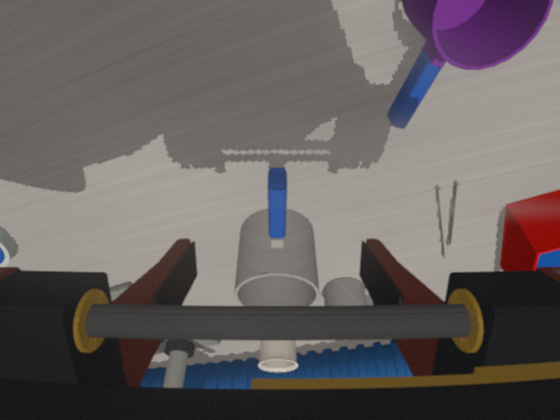

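Emit:
jog_arm(steps=[{"turn":[0,0,0],"dp":[0.37,-0.14,-0.65],"claw":1},{"turn":[0,0,0],"dp":[0.37,-0.14,-0.65],"claw":1},{"turn":[0,0,0],"dp":[0.37,-0.14,-0.65],"claw":1},{"turn":[0,0,0],"dp":[0.37,-0.14,-0.65],"claw":1}])

```text
t: 2.0
ee_pos: [452.3, 308.6, 66.5]
orientation: [-1.8, -1.297, 0.712]
ft_force: [0.2, 0.1, 0.4]
width: 87.8
```

Run:
```python
from h import *
snap('wrist','pics/w3.png')
plan([458.5,303.2,36],-18.9,32)
```

```text
t 2.05 ee [452.3 308.8  67.1] tcp target [468.  299.9  19.9]
dp mm [ 15.8  -8.8 -47.2] scaled [ 0.1972 -0.1103 -0.59  ] turn deg 0.48 scaled [-0.0018  0.0009 -0.0017]
F [-0.52  0.04  0.04] w 87.9 q [ 0.86  0.56  2.08 -1.13  0.57  0.61]
```

View pics/w3.png

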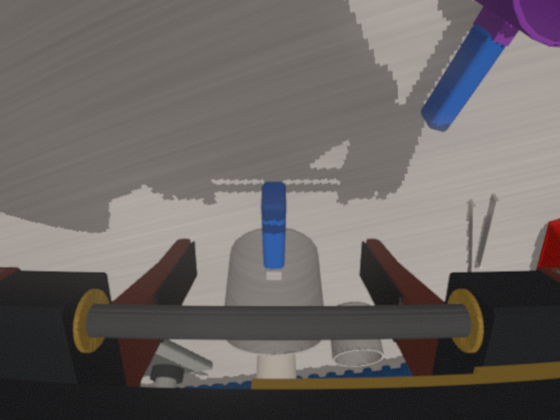

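The handle at (274,225) sits centrally between the fingers. I'll go down and close.

Emit:
jog_arm(steps=[{"turn":[-0.0018,0.0009,-0.0017],"dp":[0.197,-0.11,-0.59],"claw":1},{"turn":[-0.0018,0.0009,-0.0017],"dp":[0.197,-0.11,-0.59],"claw":1},{"turn":[-0.0018,0.0009,-0.0017],"dp":[0.197,-0.11,-0.59],"claw":1}])

```text
t: 2.3
ee_pos: [467.5, 299.8, 19.2]
orientation: [-1.806, -1.289, 0.717]
ft_force: [0.5, 0.7, -0.4]
width: 87.8
```

Run:
```python
from h import *
snap('wrist','pics/w4.png')
plan([458.5,303.2,36],-18.9,32)
```

```text
t 2.35 ee [467.6 300.2  20.4] tcp target [468.  299.9  19.9]
dp mm [ 0.4 -0.2 -0.5] scaled [ 0.005 -0.003 -0.006] turn deg 0.05 scaled [ 0.0003 -0.0001 -0.0001]
F [-0.38 -0.08 -0.46] w 88.0 q [ 0.82  0.66  2.06 -1.27  0.53  0.74]
```

View pics/w4.png

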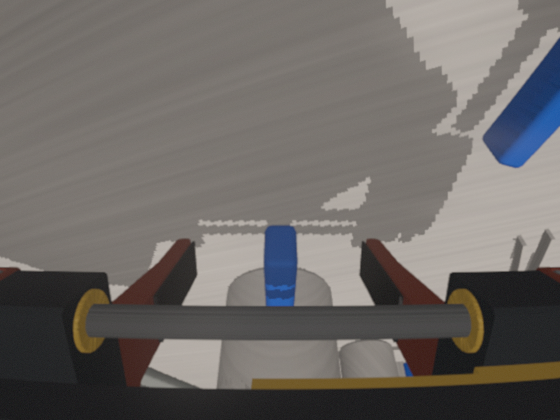

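Well centred, with the handle at (281,265). Closing.

Emit:
jog_arm(steps=[{"turn":[0,0,0],"dp":[0,0,0],"claw":0},{"turn":[0,0,0],"dp":[0,0,0],"claw":0},{"turn":[0,0,0],"dp":[0,0,0],"claw":0},{"turn":[0,0,0],"dp":[0,0,0],"claw":0},{"turn":[0,0,0],"dp":[0,0,0],"claw":0},{"turn":[0,0,0],"dp":[0,0,0],"claw":0},{"turn":[0,0,0],"dp":[0,0,0],"claw":0},{"turn":[0,0,0],"dp":[0,0,0],"claw":0},{"turn":[0,0,0],"dp":[0,0,0],"claw":0},{"turn":[0,0,0],"dp":[0,0,0],"claw":0}])

```text
t: 3.18
ee_pos: [467.6, 300.1, 20.3]
orientation: [-1.805, -1.29, 0.716]
ft_force: [0.8, 0.4, -0.2]
width: 24.7
```

Run:
```python
from h import *
H=np.array([634,16.5,202]); c,s=np.cos(np.radians(8.3)),np.sin(np.radians(8.3)); hx=np.array([c,s,0])
plan([458.5,303.2,36],-18.9,32)
cup=H-59*hx; print('cup axis at stirrup',cup)
g=cup-80*hx; g[2]=H[2]-9.5-39; print('grip',g); 
plan(g-[0,0,45],8.3,32)
```

```text
t 3.1833 ee [467.6 300.1  20.3] tcp target [468.  299.9  19.9]
dp mm [ 0.4 -0.1 -0.4] scaled [ 0.0054 -0.0016 -0.0049] turn deg 0.06 scaled [ 0.0003 -0.0001 -0.0001]
F [ 0.84  0.43 -0.17] w 24.7 q [ 0.82  0.66  2.06 -1.27  0.53  0.74]
cup axis at stirrup [575.61797844   7.98298414 202.        ]
grip [496.45591532  -3.56551194 153.5       ]
t 3.1833 ee [467.6 300.1  20.3] tcp target [506.4  -2.1  92.4]
dp mm [  38.8 -302.2   72.1] scaled [ 0.4853 -3.7772  0.9014] turn deg 27.19 scaled [ 0.0004 -0.      0.151 ]
F [ 0.84  0.43 -0.17] w 24.7 q [ 0.82  0.66  2.06 -1.27  0.53  0.74]
```

Emit:
jog_arm(steps=[{"turn":[0,0,0],"dp":[0,0,0],"claw":0},{"turn":[0,0,0],"dp":[0,0,0],"claw":0},{"turn":[0,0,0],"dp":[0,0,0],"claw":0},{"turn":[0,0,0],"dp":[0,0,0],"claw":0},{"turn":[0,0,0],"dp":[0,0,0],"claw":0},{"turn":[0,0,0],"dp":[0,0,0],"claw":0}])

```text
t: 3.68
ee_pos: [467.6, 300.1, 20.2]
orientation: [-1.805, -1.289, 0.716]
ft_force: [0.5, -1.0, -1.0]
width: 14.0
```

Emit:
jog_arm(steps=[{"turn":[0,0,0],"dp":[0,0,0.1],"claw":0},{"turn":[0,0,0],"dp":[0,0,0.3],"claw":0},{"turn":[0,0,0],"dp":[0,0,0.5],"claw":0},{"turn":[0,0,0],"dp":[0,0,0.5],"claw":0}])

```text
t: 4.02
ee_pos: [468.3, 300.9, 62.3]
orientation: [-1.805, -1.291, 0.713]
ft_force: [0.3, 0.5, -1.4]
width: 13.7
```

Run:
```python
from h import *
snap('wrist','pics/w5.png'); snap('top','pics/top1.png'); crop('pics/top1.png','pics/c4.png',150,160,270,280,5)
plan([496.4,-3.6,108.5],8.3,32)
```

```text
t 4.1167 ee [467.7 300.3  60.4] tcp target [506.4  -2.1  92.4]
dp mm [  38.7 -302.5   31.9] scaled [ 0.4832 -3.781   0.3993] turn deg 27.2 scaled [-1.000e-04  1.000e-04  1.511e-01]
F [-0.32  0.58 -1.  ] w 14.0 q [ 0.82  0.57  2.06 -1.15  0.56  0.6 ]
```

View pics/w5.png

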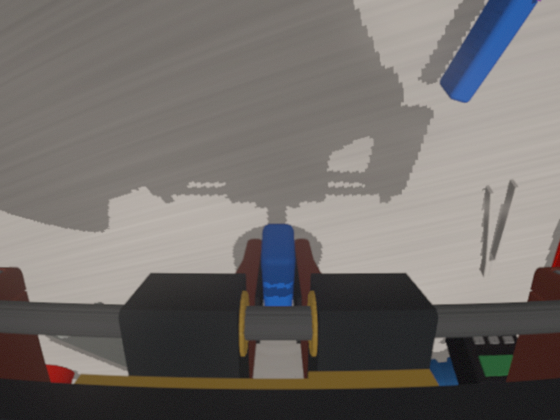

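View pics/c4.png

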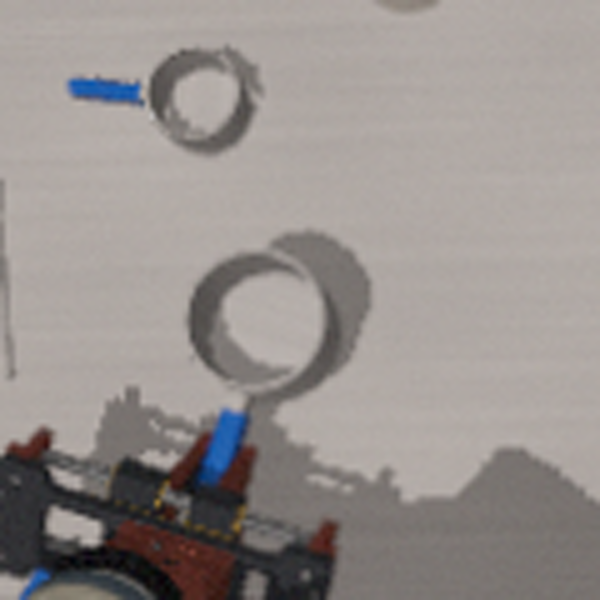

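The cup is gripped and lifted (width 14.0 mm, force about 1.5 N). Next I'll measure where the cup sits relative to the tool.

```bash
cat >> h.py <<'E'
def circ(P):
    from scipy.optimize import least_squares
    f=lambda x:np.hypot(P[:,0]-x[0],P[:,1]-x[1])-36.7
    return least_squares(f,P[:,:2].mean(0),loss='soft_l1').x
E
python3 - <<'E'
from h import *
d=load('pics/top1.npz'); W=cloud(d); z=np.nan_to_num(W[...,2])
m=np.zeros(z.shape,bool); m[205:243,183:222]=1
q=z[m&(z>95)&(z<130)]; print(len(q),np.percentile(q,[5,25,50,75,90,97]))
P=W[m&(z>108)&(z<122)]; c=circ(P); print(len(P),c)
Rm=R.from_rotvec(d['ori']).as_matrix(); g=d['ee']-19*Rm[:,1]; print('grip',g)
ax=np.array([np.cos(np.radians(-18.9)),np.sin(np.radians(-18.9))]); v=c-g[:2]
print('along',v@ax,'lat',v@[-ax[1],ax[0]])
# expected image of rim
for zz in (114,):
    a=np.linspace(0,2*np.pi,60); pts=np.c_[c[0]+38*np.cos(a),c[1]+38*np.sin(a),np.full(60,zz)]
    im=cv2.imread('pics/top1.png')
    im=cv2.resize(im[160:280,150:270],None,fx=5,fy=5,interpolation=cv2.INTER_CUBIC)
    for u,v in (w2px(d,pts)-[150,160])*5: cv2.circle(im,(int(u),int(v)),2,(0,0,255),-1)
    cv2.imwrite('pics/c5.png',im)
# scene camera check too
snap('scene','pics/scene1.png'); s=load('pics/scene1.npz'); Ws=cloud(s); uv=w2px(s,[[c[0],c[1],115]])[0]; print(uv)
m=np.zeros(z.shape,bool); u,v=uv.astype(int); m[v-22:v+30,u-25:u+25]=1
zz=np.nan_to_num(Ws[...,2]); P=Ws[m&(zz>108)&(zz<122)]; print(len(P),circ(P),np.percentile(zz[m&(zz>90)&(zz<130)],[50,75,90,97]))
E
```

```text
186 [ 96.95414156 105.62756915 113.43795614 116.46244757 118.18433293
 119.92686726]
129 [532.88364811 278.20864338]
grip [458.52664828 303.91656803  77.34731041]
along 78.67531344485587 lat -0.23636370641851154
[354.69621617 225.993143  ]
187 [534.26185567 276.87799567] [105.26210102 113.73424865 117.70795719 119.94754743]
```

View pics/c5.png

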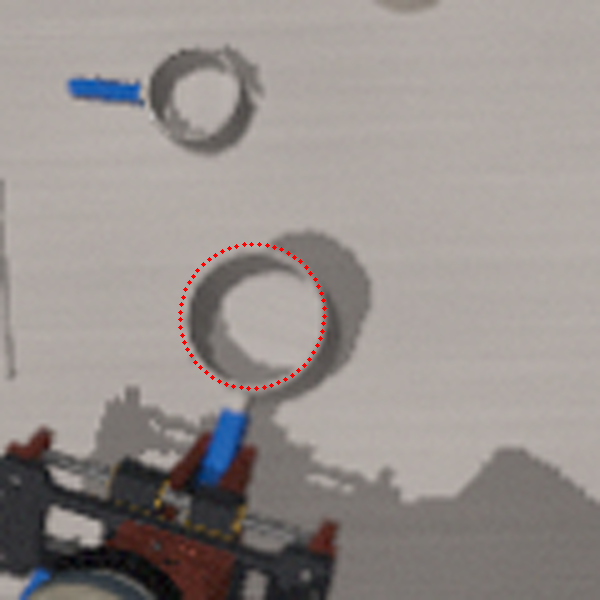

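Emit:
jog_arm(steps=[{"turn":[0,0,0.0378],"dp":[0.12,-0.945,0.2],"claw":0},{"turn":[0,0,0.0378],"dp":[0.12,-0.945,0.2],"claw":0},{"turn":[0,0,0.0378],"dp":[0.12,-0.945,0.2],"claw":0},{"turn":[0,0,0.0378],"dp":[0.12,-0.945,0.2],"claw":0}])

```text
t: 4.5
ee_pos: [478.2, 226.5, 82.4]
orientation: [-1.739, -1.389, 0.791]
ft_force: [-0.2, 0.5, -2.0]
width: 13.8
```

Emit:
jog_arm(steps=[{"turn":[0,0,0.0378],"dp":[0,-0.945,0.1],"claw":0},{"turn":[0,0,0.0378],"dp":[0,-0.945,0.1],"claw":0},{"turn":[0,0,0.0378],"dp":[0,-0.945,0.1],"claw":0},{"turn":[0,0,0.0378],"dp":[0,-0.945,0.1],"claw":0}])

```text
t: 4.83
ee_pos: [483.2, 155.1, 108.5]
orientation: [-1.656, -1.475, 0.876]
ft_force: [0.7, 0.1, -0.8]
width: 13.5
```

Emit:
jog_arm(steps=[{"turn":[0,0,0.0378],"dp":[0,-0.945,0.05],"claw":0},{"turn":[0,0,0.0378],"dp":[0,-0.945,0.05],"claw":0},{"turn":[0,0,0.0378],"dp":[0,-0.945,0.05],"claw":0},{"turn":[0,0,0.0378],"dp":[0,-0.945,0.05],"claw":0}])

```text
t: 5.17
ee_pos: [485.7, 78.4, 119.1]
orientation: [-1.575, -1.574, 0.945]
ft_force: [0.2, 0.7, -1.1]
width: 14.0
```

Run:
```python
from h import *
plan([496.4,-3.6,108.5],8.3,32)
snap('wrist','pics/w6.png');
```

```text
t 5.1667 ee [485.7  78.4 119.1] tcp target [506.4  -2.1  92.4]
dp mm [ 20.7 -80.5 -26.7] scaled [ 0.2586 -1.0066 -0.3342] turn deg 8.49 scaled [ 0.0061 -0.0168  0.0437]
F [ 0.21  0.71 -1.12] w 14.0 q [ 0.2   0.31  2.31 -1.31  0.11 -0.1 ]
```

View pics/w6.png

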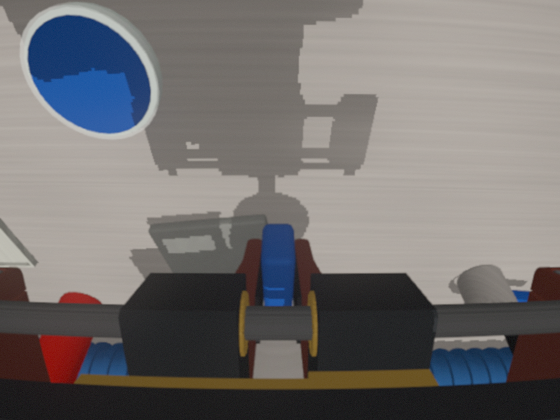

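j4 and j5 are at their range ends (-1.31 and 0.11): a 32° lean with the camera on the robot side lines the tool up with the forearm. I'll fit the arm's kinematics from the poses so far and choose a feasible lean.

```bash
cat > kin.py <<'E'
from h import *
from scipy.optimize import least_squares
RZ=lambda a:R.from_euler('z',a).as_matrix(); RY=lambda a:R.from_euler('y',a).as_matrix()
def fk(q,p):
    h0,a1,L1,a3,L2,Lt=p
    A=RZ(q[0]); e=np.array([0,0,1.])
    pos=np.array([0,0,h0])+A@[a1,0,0]
    A=A@RY(q[1]); pos=pos+A@(L1*e)
    A=A@RY(q[2]); pos=pos+A@np.array([a3,0,L2])
    A=A@RZ(q[3])@RY(q[4]); A=A@RZ(q[5])
    pos=pos+A@(Lt*e)
    return pos,A   # A z axis = tool y
E
python3 - <<'E'
from kin import *
o=ctrl.get_obs()
D=[([1.26402948,.423839,1.630694,0,1.088591,-.018996],[177.188,598.775,221.9]),
([1.02,.31,1.98,-.56,.84,.15],[361.2,380.9,188.4]),([.92,.44,2.09,-.97,.65,.48],[422.5,318.1,117.7]),
([.86,.56,2.08,-1.13,.57,.61],[452.3,308.8,67.1]),([.82,.66,2.06,-1.27,.53,.74],[467.6,300.2,20.4]),
([.82,.57,2.06,-1.15,.56,.6],[467.7,300.3,60.4]),(o['qpos'],o['ee_pos'])]
def f(p): return np.concatenate([fk(q,p)[0]-e for q,e in D])/3
s=least_squares(f,[180,0,450,0,400,300]); print(s.x.round(1)); print((f(s.x).reshape(-1,3)*3).round(1))
p,A=fk(o['qpos'],s.x); M=R.from_rotvec(o['orientation']).as_matrix(); print(A.round(3)); print(M.round(3)); print(np.round(o['qpos'],4))
p,A=fk(D[0][0],s.x);print(A.round(3))
E
```

```text
[294.6  15.1 541.   69.  472.5 283.9]
[[11.  -4.6  1. ]
 [ 3.8 -1.1 -1.4]
 [-0.5  2.2 -0.9]
 [-3.7 -0.  -2.6]
 [ 0.   0.   1.3]
 [ 2.8  2.2  4. ]
 [-0.7 -9.5 -1.4]]
[[ 0.011 -0.875  0.484]
 [-1.    -0.016 -0.008]
 [ 0.014 -0.483 -0.875]]
[[-0.011  0.484 -0.875]
 [ 1.    -0.008 -0.016]
 [-0.014 -0.875 -0.483]]
[ 0.2059  0.3082  2.3106 -1.3112  0.1102 -0.0964]
[[-0.284 -0.959 -0.   ]
 [-0.959  0.284 -0.001]
 [ 0.002  0.    -1.   ]]
```

```bash
sed -i 's/h0,a1,L1,a3,L2,Lt=p/h0,a1,L1,a3,L2,Lt,d=p/; s/A@\[a1,0,0\]/A@[a1,d,0]/' kin.py
cat >> kin.py <<'E'
LO=np.array([-3,-.9,.09,-1.31,.11,-2.54]);HI=np.array([3,2.11,2.58,4.45,2.69,2.54])
def ik(tcp,Rt,par,q0,margin=0.0):
    """tool rotation Rt (matrix cols x,y,z) -> A cols (-x, z, y)"""
    A=np.c_[-Rt[:,0],Rt[:,2],Rt[:,1]]
    f=lambda q:(lambda r:np.r_[(r[0]-tcp)/10,(r[1]-A).ravel()*10])(fk(q,par))
    s=least_squares(f,np.clip(q0,LO+margin+1e-3,HI-margin-1e-3),bounds=(LO+margin,HI-margin)); return s.x,np.sqrt(2*s.cost)
E
cat > t.py <<'E'
from kin import *
o=ctrl.get_obs()
D=[([1.26402948,.423839,1.630694,0,1.088591,-.018996],[177.188,598.775,221.9]),
([1.02,.31,1.98,-.56,.84,.15],[361.2,380.9,188.4]),([.92,.44,2.09,-.97,.65,.48],[422.5,318.1,117.7]),
([.86,.56,2.08,-1.13,.57,.61],[452.3,308.8,67.1]),([.82,.66,2.06,-1.27,.53,.74],[467.6,300.2,20.4]),
([.82,.57,2.06,-1.15,.56,.6],[467.7,300.3,60.4]),(o['qpos'],o['ee_pos'])]
def f(p): return np.concatenate([fk(q,p)[0]-e for q,e in D])/3
s=least_squares(f,[294,15,541,69,472,284,5]); print(s.x.round(1)); print((f(s.x).reshape(-1,3)*3).round(1)); par=s.x; np.save('par.npy',par)
H=np.array([634,16.5,202])
for gr in (80,92):
 for yaw in (8.3,-5,25):
  for th in (20,22,24,26,28,30,35,40):
   out=[]
   for axis in (-59,-30,0,10):
    a,b=np.radians(8.3),np.radians(yaw)
    cup=H+axis*np.array([np.cos(a),np.sin(a),0]); g=cup-gr*np.array([np.cos(b),np.sin(b),0]); g[2]=H[2]-48.5
    Rt=ori(yaw,th).as_matrix(); tcp=g+19*Rt[:,1]
    best=min((ik(tcp,Rt,par,q0) for q0 in ([0,.2,2.3,0,.3,0],[0,.2,2.3,-1,.2,.5],[0,.2,2.3,2,.2,-2.4],[0,.2,2.3,1.2,.2,-1])),key=lambda r:r[1])
    out.append((round(best[1],2),best[0].round(2)[[1,2,3,4,5]].tolist()))
   print(gr,yaw,th,*out)
E
python3 t.py
```

```text
[318.2   0.6 558.1  77.6 486.8 309.5  12. ]
[[-0.   0.3  0.5]
 [ 1.3 -1.7 -0.7]
 [-0.6  0.7 -0.2]
 [-3.7 -0.9 -2.9]
 [ 0.1 -0.4  0.2]
 [ 3.3  2.   3.7]
 [-0.   0.1 -0.5]]
80 8.3 20 (np.float64(0.0), [0.28, 2.19, 0.22, 0.34, -1.99]) (np.float64(0.0), [0.31, 2.13, 0.2, 0.36, -1.95]) (np.float64(0.0), [0.35, 2.07, 0.17, 0.39, -1.91]) (np.float64(0.0), [0.36, 2.05, 0.17, 0.39, -1.9])
80 8.3 22 (np.float64(0.0), [0.28, 2.21, 0.29, 0.3, -2.06]) (np.float64(0.0), [0.31, 2.15, 0.25, 0.32, -2.01]) (np.float64(0.0), [0.35, 2.09, 0.22, 0.34, -1.96]) (np.float64(0.0), [0.36, 2.07, 0.21, 0.35, -1.95])
80 8.3 24 (np.float64(0.0), [0.27, 2.23, 0.39, 0.25, -2.16]) (np.float64(0.0), [0.31, 2.17, 0.33, 0.27, -2.09]) (np.float64(0.0), [0.34, 2.11, 0.29, 0.29, -2.03]) (np.float64(0.0), [0.35, 2.09, 0.27, 0.3, -2.01])
80 8.3 26 (np.float64(0.0), [0.27, 2.25, 0.53, 0.21, -2.3]) (np.float64(0.0), [0.31, 2.19, 0.45, 0.22, -2.21]) (np.float64(0.0), [0.34, 2.13, 0.38, 0.24, -2.13]) (np.float64(0.0), [0.35, 2.11, 0.36, 0.25, -2.1])
80 8.3 28 (np.float64(0.0), [0.27, 2.27, 0.74, 0.17, -2.52]) (np.float64(0.0), 
[... 8696 characters left out ...]
2.54]) (np.float64(1.42), [0.36, 2.07, 0.49, 0.38, -2.54])
92 25 30 (np.float64(2.29), [0.27, 2.21, 0.48, 0.32, -2.54]) (np.float64(2.09), [0.3, 2.16, 0.49, 0.33, -2.54]) (np.float64(1.87), [0.34, 2.1, 0.5, 0.35, -2.54]) (np.float64(1.8), [0.35, 2.08, 0.5, 0.35, -2.54])
92 25 35 (np.float64(3.25), [0.26, 2.23, 0.5, 0.26, -2.54]) (np.float64(3.05), [0.3, 2.18, 0.52, 0.27, -2.54]) (np.float64(2.84), [0.33, 2.12, 0.53, 0.29, -2.54]) (np.float64(2.77), [0.35, 2.11, 0.53, 0.29, -2.54])
92 25 40 (np.float64(4.22), [0.25, 2.25, 0.53, 0.2, -2.54]) (np.float64(4.02), [0.29, 2.2, 0.54, 0.21, -2.54]) (np.float64(3.82), [0.33, 2.15, 0.55, 0.23, -2.54]) (np.float64(3.75), [0.34, 2.13, 0.55, 0.23, -2.54])
```

A 24° lean with the grip 92 mm out on the handle is feasible and clears the bin by about 18 mm. So I'll set the cup down here, change the lean with the jaws open, and regrip. First the IK along that route.

```bash
cat > t2.py <<'E'
from kin import *
par=np.load('par.npy'); o=ctrl.get_obs(); q=o['qpos'].copy()
def chain(name,tcp,Rt,q):
    qn,e=ik(np.array(tcp),Rt,par,q); print(name,'err',round(e,2),qn.round(2),'tcp',np.round(tcp,1)); return qn
M=R.from_rotvec(o['orientation']).as_matrix(); print('cur lean',np.degrees(np.arccos(-M[2,1])),'yaw',np.degrees(np.arctan2(-M[0,0],M[1,0])))
for yaw in (0,-6,-12):
    print('yaw',yaw); qq=q
    for z in (100,70,36.5):
        Rt=ori(yaw,32).as_matrix(); g=np.array([478,80,z]); qq=chain(f' put{z}',g+19*Rt[:,1],Rt,qq)
    for th in (28,24):
        Rt=ori(yaw,th).as_matrix(); b=np.radians(yaw); g=np.array([478,80,36.])-12*np.array([np.cos(b),np.sin(b),0]); qq=chain(f' re{th}',g+19*Rt[:,1],Rt,qq)
    H=np.array([634,16.5,202]); a=np.radians(8.3)
    for yw,ax,z in ((2,-59,-95),(4,-59,-48.5),(4,-30,-48.5),(4,0,-48.5),(4,10,-48.5)):
        b=np.radians(yw); Rt=ori(yw,24).as_matrix(); g=H+ax*np.array([np.cos(a),np.sin(a),0])-92*np.array([np.cos(b),np.sin(b),0]); g[2]=H[2]+z
        qq=chain(f' hop{ax},{z}',g+19*Rt[:,1],Rt,qq)
    for yw in (-25,-35):
        b=np.radians(yw); Rt=ori(yw,24).as_matrix(); g=np.array([500,-295,0])-92*np.array([np.cos(b),np.sin(b),0]); g[2]=39
        chain(f' tray{yw}',g+19*Rt[:,1],Rt,qq)
E
python3 t2.py
```

```text
cur lean 28.92396903847287 yaw 0.606448230858595
yaw 0
 put100 err 1.55 [ 0.21  0.39  2.28 -1.31  0.11 -0.08] tcp [488.1  80.   83.9]
 put70 err 2.22 [ 0.21  0.46  2.26 -1.31  0.11 -0.07] tcp [488.1  80.   53.9]
 put36.5 err 2.93 [ 0.21  0.54  2.23 -1.31  0.11 -0.07] tcp [488.1  80.   20.4]
 re28 err 2.17 [ 0.21  0.54  2.25 -1.31  0.11 -0.06] tcp [474.9  80.   19.2]
 re24 err 1.29 [ 0.21  0.54  2.25 -1.31  0.11 -0.06] tcp [473.7  80.   18.6]
 hop-59,-95 err 0.26 [-0.03  0.37  2.27  0.3   0.11 -1.93] tcp [491.4   5.   89.6]
 hop-59,-48.5 err 0.0 [-0.05  0.26  2.26  0.23  0.22 -1.9 ] tcp [491.6   2.1 136.1]
 hop-30,-48.5 err 0.0 [-0.04  0.29  2.2   0.18  0.24 -1.85] tcp [520.2   6.3 136.1]
 hop0,-48.5 err 0.0 [-0.02  0.33  2.14  0.15  0.26 -1.8 ] tcp [549.9  10.6 136.1]
 hop10,-48.5 err 0.0 [-0.02  0.34  2.12  0.14  0.27 -1.78] tcp [559.8  12.1 136.1]
 tray-25 err 1.41 [-0.62  0.54  2.21  0.8   0.11 -2.54] tcp [ 423.6 -259.4   21.6]
 tray-35 err 1.29 [-0.48  0.54  2.23 -1.31  0.11 -0.13] tcp [ 431.  -246.7   21.6]
yaw -6
 put100 err 1.5 [ 0.24  0.39  2.28 -1.31  0.16  0.04] tcp [488.  
[... 1187 characters left out ...]
1.31  0.2   0.19] tcp [475.   80.6  19.2]
 re24 err 1.02 [ 0.25  0.55  2.24 -1.31  0.18  0.18] tcp [473.8  80.9  18.6]
 hop-59,-95 err 0.26 [-0.03  0.37  2.27  0.3   0.11 -1.93] tcp [491.4   5.   89.6]
 hop-59,-48.5 err 0.0 [-0.05  0.26  2.26  0.23  0.22 -1.9 ] tcp [491.6   2.1 136.1]
 hop-30,-48.5 err 0.0 [-0.04  0.29  2.2   0.18  0.24 -1.85] tcp [520.2   6.3 136.1]
 hop0,-48.5 err 0.0 [-0.02  0.33  2.14  0.15  0.26 -1.8 ] tcp [549.9  10.6 136.1]
 hop10,-48.5 err 0.0 [-0.02  0.34  2.12  0.14  0.27 -1.78] tcp [559.8  12.1 136.1]
 tray-25 err 1.41 [-0.62  0.54  2.21  0.8   0.11 -2.54] tcp [ 423.6 -259.4   21.6]
 tray-35 err 1.29 [-0.48  0.54  2.23 -1.31  0.11 -0.13] tcp [ 431.  -246.7   21.6]
```

```bash
cat > t3.py <<'E'
from kin import *
par=np.load('par.npy'); o=ctrl.get_obs()
def feas(g,yaw,th,seeds=([.3,.5,2.1,-.5,.4,-.5],[-.5,.5,2.1,.3,.4,-1.8],[0,.5,2.1,-1.1,.3,.5])):
    Rt=ori(yaw,th).as_matrix(); tcp=np.array(g)+19*Rt[:,1]
    best=None
    for s in seeds:
        s=np.array(s); s[0]=np.arctan2(g[1],g[0]); r=ik(tcp,Rt,par,s,0.04)
        if best is None or r[1]<best[1]: best=r
        if r[1]<.02: break
    return best
print('putdown: cup axis -> lean32 @80, lean24 @92')
for cx,cy in ((533,277),(550,230),(560,200),(590,180),(610,190),(640,200)):
    for yaw in (-30,-19,-8,5):
        u=np.array([np.cos(np.radians(yaw)),np.sin(np.radians(yaw)),0]); c=np.array([cx,cy,36.])
        a=feas(c-80*u,yaw,32); b=feas(c-92*u,yaw,24)
        if a[1]<.05: print(cx,cy,yaw,round(a[1],2),a[0].round(2)[2:],round(b[1],2),b[0].round(2)[2:])
print('tray lean 24/22/20 @92')
for cx,cy in ((520,-298),(535,-298),(550,-298),(550,-310)):
  for yaw in (-120,-90,-75,-60,-45,-30,-15,0):
    u=np.array([np.cos(np.radians(yaw)),np.sin(np.radians(yaw)),0]); c=np.array([cx,cy,39.])
    s=''
    for th in (20,22,24):
        b=feas(c-92*u,yaw,th); 
        if b[1]<.05: s+=f' {th}:'+str(b[0].round(2)[2:])
    if s: print(cx,cy,yaw,s)
E
python3 t3.py
```

```text
putdown: cup axis -> lean32 @80, lean24 @92
533 277 -30 0.0 [ 1.97 -1.04  0.65  0.71] 0.0 [ 1.96 -0.81  0.58  0.46]
533 277 -19 0.01 [ 2.06 -1.27  0.53  0.74] 0.0 [ 2.04 -0.96  0.46  0.41]
550 230 -30 0.0 [ 2.02 -1.14  0.59  0.73] 0.0 [ 2.01 -0.88  0.52  0.45]
560 200 -30 0.0 [ 2.05 -1.21  0.56  0.75] 0.0 [ 2.03 -0.92  0.49  0.44]
590 180 -30 0.0 [ 2.02 -1.23  0.54  0.7 ] 0.0 [ 2.01 -0.92  0.48  0.37]
610 190 -30 0.0 [ 1.98 -1.18  0.55  0.63] 0.0 [ 1.96 -0.87  0.49  0.31]
640 200 -30 0.0 [ 1.91 -1.13  0.56  0.55] 0.0 [ 1.89 -0.82  0.52  0.23]
tray lean 24/22/20 @92
520 -298 -120  20:[ 1.71 -0.45  0.86  0.61] 22:[ 1.7  -0.48  0.88  0.65] 24:[ 1.69 -0.51  0.91  0.68]
520 -298 -90  20:[ 1.93 -0.65  0.58  0.33] 22:[ 1.94 -0.71  0.59  0.4 ] 24:[ 1.94 -0.77  0.61  0.47]
520 -298 -75  20:[ 2.04 -0.78  0.43  0.18] 22:[ 2.05 -0.88  0.44  0.29] 24:[ 2.05 -0.97  0.45  0.4 ]
520 -298 -60  20:[ 2.12 -0.93  0.29  0.02] 22:[ 2.13 -1.1   0.28  0.21] 24:[ 2.15 -1.27  0.29  0.39]
535 -298 -120  20:[ 1.67 -0.44  0.88  0.61] 22:[ 1.66 -0.47  0.9   0.64] 24:[ 1.66 -0.5   0.93  0.67]
535 -298 -90  20:[ 1.
[... 607 characters left out ...]
98 -0.81  0.47  0.23] 24:[ 1.99 -0.9   0.48  0.33]
550 -298 -60  20:[ 2.06 -0.82  0.32 -0.06] 22:[ 2.07 -0.98  0.31  0.1 ] 24:[ 2.09 -1.13  0.32  0.27]
550 -298 -45  20:[ 2.12 -0.83  0.17 -0.38] 22:[ 2.14 -1.15  0.16 -0.06]
550 -310 -120  20:[ 1.63 -0.43  0.9   0.58] 22:[ 1.62 -0.47  0.92  0.62] 24:[ 1.61 -0.5   0.95  0.65]
550 -310 -90  20:[ 1.86 -0.61  0.62  0.27] 22:[ 1.87 -0.67  0.63  0.34] 24:[ 1.87 -0.73  0.64  0.41]
550 -310 -75  20:[ 1.97 -0.72  0.47  0.1 ] 22:[ 1.98 -0.81  0.47  0.21] 24:[ 1.99 -0.9   0.47  0.31]
550 -310 -60  20:[ 2.05 -0.81  0.31 -0.1 ] 22:[ 2.07 -0.97  0.31  0.07] 24:[ 2.08 -1.13  0.31  0.24]
550 -310 -45  20:[ 2.11 -0.79  0.17 -0.45] 22:[ 2.13 -1.1   0.15 -0.13]
```

The plan is to set the cup down at about (555,215) with yaw -30°, regrip at 23° lean and 92 mm out, and later place it in the tray at yaw about -60°. Moving to the put-down spot.

Run:
```python
from h import *
plan([485.7,255,100],-30,32)
```

```text
t 5.2167 ee [485.8  80.  119.1] tcp target [494.4 250.   83.9]
dp mm [  8.6 170.  -35.2] scaled [ 0.1081  2.1246 -0.4405] turn deg 30.75 scaled [ 1.000e-04 -1.800e-02 -1.699e-01]
F [ 0.52 -0.24 -1.02] w 14.2 q [ 0.21  0.31  2.31 -1.31  0.11 -0.1 ]
```

Emit:
jog_arm(steps=[{"turn":[0,-0.004,-0.03],"dp":[0.03,0.45,-0.1],"claw":0},{"turn":[0,-0.006,-0.057],"dp":[0.03,0.7,-0.15],"claw":0},{"turn":[0,-0.006,-0.057],"dp":[0.03,0.7,-0.15],"claw":0},{"turn":[0,-0.006,-0.057],"dp":[0.03,0.7,-0.15],"claw":0}])

```text
t: 5.55
ee_pos: [488.3, 141.2, 108.1]
orientation: [-1.689, -1.426, 0.842]
ft_force: [-0.4, -0.2, -1.2]
width: 14.2
```

Emit:
jog_arm(steps=[{"turn":[0,-0.006,-0.03],"dp":[0.03,0.45,-0.1],"claw":0},{"turn":[0,-0.006,-0.057],"dp":[0.03,0.7,-0.15],"claw":0},{"turn":[0,-0.006,-0.057],"dp":[0.03,0.7,-0.15],"claw":0},{"turn":[0,-0.006,-0.057],"dp":[0.03,0.7,-0.15],"claw":0}])

```text
t: 5.88
ee_pos: [490.5, 199.1, 95.5]
orientation: [-1.796, -1.269, 0.733]
ft_force: [-0.7, 0.6, -1.5]
width: 14.3
```

Run:
```python
from h import *
plan([485.7,255,37.3],-30,32)
```

```text
t 5.8833 ee [490.5 199.1  95.5] tcp target [494.4 250.   21.2]
dp mm [  3.9  50.8 -74.3] scaled [ 0.0485  0.6355 -0.929 ] turn deg 10.88 scaled [ 0.     -0.0074 -0.06  ]
F [-0.7   0.59 -1.48] w 14.3 q [ 0.61  0.45  2.16 -1.16  0.48  0.41]
```

Emit:
jog_arm(steps=[{"turn":[0,-0.0074,-0.03],"dp":[0.05,0.4,-0.3],"claw":0},{"turn":[0,-0.0074,-0.06],"dp":[0.05,0.635,-0.5],"claw":0},{"turn":[0,-0.0074,-0.06],"dp":[0.05,0.635,-0.7],"claw":0},{"turn":[0,-0.0074,-0.06],"dp":[0.05,0.635,-0.85],"claw":0},{"turn":[0,-0.0074,-0.06],"dp":[0.05,0.635,-0.85],"claw":0}])

```text
t: 6.3
ee_pos: [493.0, 248.6, 25.3]
orientation: [-1.898, -1.095, 0.614]
ft_force: [-0.7, -0.4, -1.8]
width: 13.8
```

Run:
```python
from h import *
plan([485.7,255,36.5],-30,32)
```

```text
t 6.3 ee [493.  248.6  25.3] tcp target [494.4 250.   20.4]
dp mm [ 1.4  1.4 -4.9] scaled [ 0.0171  0.0172 -0.0616] turn deg 0.29 scaled [ 0.0009 -0.0012 -0.0006]
F [-0.67 -0.41 -1.83] w 13.8 q [ 0.73  0.66  2.04 -1.16  0.58  0.72]
```

Emit:
jog_arm(steps=[{"turn":[0.001,-0.001,0],"dp":[0,0,-0.04],"claw":0},{"turn":[0.001,-0.001,0],"dp":[0,0,-0.055],"claw":0},{"turn":[0.001,-0.001,0],"dp":[0,0,-0.06],"claw":0},{"turn":[0.001,-0.001,0],"dp":[0,0,-0.06],"claw":0}])

```text
t: 6.63
ee_pos: [493.3, 248.3, 21.1]
orientation: [-1.897, -1.098, 0.608]
ft_force: [0.4, 0.3, -1.6]
width: 14.0
```

Emit:
jog_arm(steps=[{"turn":[0,0,0],"dp":[0,0,0],"claw":0.4},{"turn":[0,0,0],"dp":[0,0,0],"claw":0.4},{"turn":[0,0,0],"dp":[0,0,0],"claw":0.4},{"turn":[0,0,0],"dp":[0,0,0],"claw":0.4},{"turn":[0,0,0],"dp":[0,0,0],"claw":0.4}])

```text
t: 7.05
ee_pos: [493.4, 248.4, 21.4]
orientation: [-1.897, -1.098, 0.608]
ft_force: [0.1, -0.1, 0.2]
width: 34.9
```

Run:
```python
from h import *
o=ctrl.get_obs(); M=R.from_rotvec(o['orientation']).as_matrix(); g=o['ee_pos']-19*M[:,1]; print('grip',g)
snap('top','pics/top2.png'); d=load('pics/top2.npz'); W=cloud(d); z=np.nan_to_num(W[...,2])
u0,v0=w2px(d,[[555,215,75]])[0]; print(u0,v0); u0,v0=int(u0),int(v0)
m=np.zeros(z.shape,bool); m[v0-22:v0+22,u0-22:u0+22]=1
P=W[m&(z>68)&(z<82)]; c=circ(P); print('cup',len(P),c)
a=np.degrees(np.arctan2(*(c-g[:2])[::-1])); print('dir',a,np.linalg.norm(c-g[:2]))
yaw=-30;u=np.array([np.cos(np.radians(yaw)),np.sin(np.radians(yaw)),0])
plan(g-12*u-[0,0,g[2]-36],-30,23)
crop('pics/top2.png','pics/c6.png',150,170,290,290,5)
```

```text
grip [484.67235493 253.37998967  37.49643683]
226.0688481352267 216.24262573972848
cup 110 [552.72262752 214.58883961]
dir -29.68472550163495 78.3300256725819
t 7.1 ee [493.4 248.3  21.3] tcp target [480.7 255.7  18.5]
dp mm [-12.7   7.3  -2.8] scaled [-0.1581  0.0916 -0.0347] turn deg 8.97 scaled [ 0.0247  0.0433 -0.0005]
F [ 0.53  0.56 -0.53] w 34.7 q [ 0.73  0.66  2.04 -1.18  0.57  0.74]
```

View pics/c6.png

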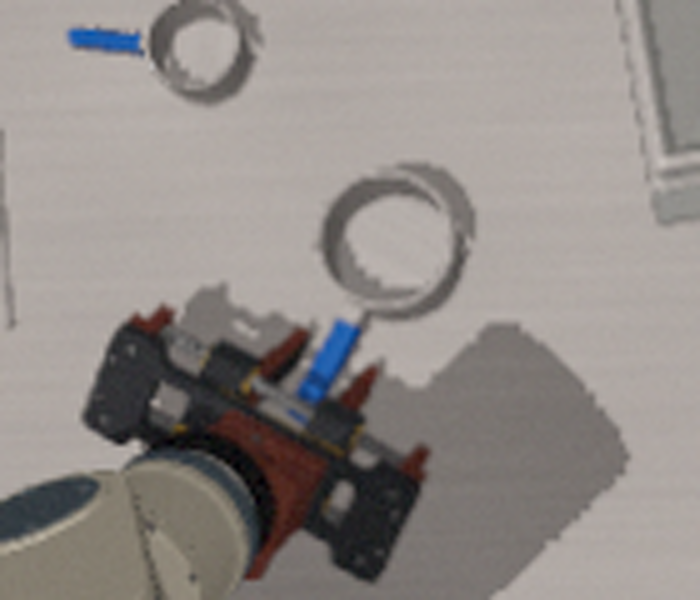

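The cup stands upright with the jaws open around its handle. I'll shift 12 mm back along the handle, change the lean to 23°, and regrip.

Emit:
jog_arm(steps=[{"turn":[0.0123,0.0216,0],"dp":[-0.08,0.046,-0.015],"claw":0.4},{"turn":[0.0247,0.0433,-0.0005],"dp":[-0.158,0.092,-0.035],"claw":0.4},{"turn":[0.0247,0.0433,-0.0005],"dp":[-0.158,0.092,-0.035],"claw":0.4},{"turn":[0.0247,0.0433,-0.0005],"dp":[-0.158,0.092,-0.035],"claw":0.4}])

```text
t: 7.43
ee_pos: [481.6, 255.3, 19.0]
orientation: [-1.766, -1.018, 0.67]
ft_force: [-0.8, 1.1, 0.1]
width: 35.1
```

Emit:
jog_arm(steps=[{"turn":[0,0,0],"dp":[0,0,0],"claw":0},{"turn":[0,0,0],"dp":[0,0,0],"claw":0},{"turn":[0,0,0],"dp":[0,0,0],"claw":0},{"turn":[0,0,0],"dp":[0,0,0],"claw":0},{"turn":[0,0,0],"dp":[0,0,0],"claw":0},{"turn":[0,0,0],"dp":[0,0,0],"claw":0},{"turn":[0,0,0],"dp":[0,0,0],"claw":0},{"turn":[0,0,0],"dp":[0,0,0],"claw":0}])

```text
t: 8.1
ee_pos: [481.5, 255.2, 18.9]
orientation: [-1.766, -1.018, 0.671]
ft_force: [-0.6, -0.8, -0.9]
width: 13.9
```

```bash
cat > t4.py <<'E'
from kin import *
par=np.load('par.npy'); o=ctrl.get_obs(); q=o['qpos'].copy(); print(q.round(3),o['width'],o['ft_force'])
M=R.from_rotvec(o['orientation']).as_matrix(); g0=o['ee_pos']-19*M[:,1]; print('grip',g0.round(1),'lean',np.degrees(np.arccos(-M[2,1])),'yaw',np.degrees(np.arctan2(-M[0,0],M[1,0])))
print('fk err',(fk(q,par)[0]-o['ee_pos']).round(1))
H=np.array([634,16.5,202]); a=np.radians(8.3); u8=np.array([np.cos(a),np.sin(a),0])
gt=lambda yaw,ax,z:(lambda b:H+ax*u8-91*np.array([np.cos(b),np.sin(b),0])+[0,0,z])(np.radians(yaw))
# path in cartesian from put-down via waypoint outward
def go(n,g,yaw,q):
    Rt=ori(yaw,23).as_matrix(); qn,e=ik(g+19*Rt[:,1],Rt,par,q,.0); print(n,round(e,2),qn.round(2),'tcp',(g+19*Rt[:,1]).round(1)); return qn
b=g0+[0,0,80]; c=gt(7,-59,-83)
for s in np.linspace(0,1,7): q=go(f'p{s:.2f}',b+(c-b)*s,-30+37*s,q)
q=go('up',gt(7,-59,-48.5),7,q)
q=go('open',gt(7,10,-48.5),7,q)
E
python3 t4.py
```

```text
[ 0.675  0.629  2.023 -0.874  0.498  0.41 ] 13.858172340399978 [-0.63418588 -0.8005174  -0.90287886]
grip [475.  259.   36.4] lean 23.15549195314345 yaw -30.106268390155257
fk err [-1.2 -0.8  0.2]
p0.00 0.0 [ 0.67  0.47  2.01 -0.68  0.62  0.18] tcp [481.5 255.3  98.9]
p0.17 0.0 [ 0.58  0.43  2.09 -0.73  0.51  0.06] tcp [483.5 212.3  99.3]
p0.33 0.0 [ 0.48  0.4   2.15 -0.78  0.41 -0.09] tcp [485.5 169.4  99.8]
p0.50 0.0 [ 0.36  0.37  2.21 -0.77  0.3  -0.3 ] tcp [487.4 126.5 100.2]
p0.67 0.0 [ 0.22  0.35  2.24 -0.64  0.2  -0.65] tcp [489.3  83.6 100.6]
p0.83 0.0 [ 0.07  0.34  2.26 -0.16  0.14 -1.36] tcp [491.   40.7 101.1]
p1.00 0.0 [-0.08  0.34  2.26  0.49  0.17 -2.24] tcp [492.7  -2.2 101.5]
up 0.0 [-0.08  0.26  2.24  0.31  0.26 -2.05] tcp [492.7  -2.2 136. ]
open 0.0 [-0.04  0.34  2.1   0.21  0.31 -1.93] tcp [560.9   7.8 136. ]
```

Regripped at 23.2° lean. Lifting and carrying the cup across.

Emit:
jog_arm(steps=[{"turn":[0,0,0],"dp":[0,0,0.2],"claw":0},{"turn":[0,0,0],"dp":[0,0,0.6],"claw":0},{"turn":[0,0,0],"dp":[0,0,1],"claw":0},{"turn":[0,0,0],"dp":[0,0,1],"claw":0}])

```text
t: 8.43
ee_pos: [483.8, 257.0, 103.7]
orientation: [-1.765, -1.023, 0.663]
ft_force: [1.8, 0.1, -1.1]
width: 13.9
```

Emit:
jog_arm(steps=[{"turn":[0,0,0.02],"dp":[0.01,-0.3,0],"claw":0},{"turn":[0,0,0.0514],"dp":[0.035,-0.8,0],"claw":0},{"turn":[0,0,0.0514],"dp":[0.035,-0.8,0],"claw":0},{"turn":[0,0,0.0514],"dp":[0.035,-0.8,0],"claw":0}])

```text
t: 8.77
ee_pos: [485.7, 190.2, 103.0]
orientation: [-1.696, -1.169, 0.762]
ft_force: [-0.1, 0.5, -1.9]
width: 13.6
```

Emit:
jog_arm(steps=[{"turn":[0,0,0.02],"dp":[0.01,-0.3,0],"claw":0},{"turn":[0,0,0.0514],"dp":[0.035,-0.8,0],"claw":0},{"turn":[0,0,0.0514],"dp":[0.035,-0.8,0],"claw":0},{"turn":[0,0,0.0514],"dp":[0.035,-0.8,0],"claw":0}])

```text
t: 9.1
ee_pos: [488.2, 124.4, 102.5]
orientation: [-1.617, -1.312, 0.859]
ft_force: [-1.0, 0.2, -0.8]
width: 13.5
```

Run:
```python
from h import *
plan([485.3,-3.1,119],7,23.15)
```

```text
t 9.1 ee [488.2 124.4 102.5] tcp target [492.7  -2.2 101.5]
dp mm [   4.5 -126.6   -1. ] scaled [ 0.056  -1.5824 -0.0123] turn deg 19.13 scaled [-0.0019  0.0002  0.1063]
F [-1.02  0.15 -0.85] w 13.5 q [ 0.35  0.37  2.21 -0.77  0.3  -0.29]
```

Emit:
jog_arm(steps=[{"turn":[0,0,0.02],"dp":[0.01,-0.3,0],"claw":0},{"turn":[-0.001,0,0.0532],"dp":[0.03,-0.79,0],"claw":0},{"turn":[-0.001,0,0.0532],"dp":[0.03,-0.79,0],"claw":0},{"turn":[-0.001,0,0.0532],"dp":[0.03,-0.79,0],"claw":0},{"turn":[-0.001,0,0.0532],"dp":[0.03,-0.79,0],"claw":0}])

```text
t: 9.52
ee_pos: [491.1, 61.5, 102.3]
orientation: [-1.526, -1.461, 0.96]
ft_force: [0.8, 0.9, -2.5]
width: 13.8
```

Emit:
jog_arm(steps=[{"turn":[0,0,0.02],"dp":[0.01,-0.3,0],"claw":0},{"turn":[-0.001,0,0.0532],"dp":[0.03,-0.79,0],"claw":0},{"turn":[-0.001,0,0.0532],"dp":[0.03,-0.79,0],"claw":0},{"turn":[-0.001,0,0.0532],"dp":[0.03,-0.79,0],"claw":0},{"turn":[-0.001,0,0.0532],"dp":[0.03,-0.79,0],"claw":0},{"turn":[-0.001,0,0.0532],"dp":[0.03,-0.79,0],"claw":0}])

```text
t: 10.02
ee_pos: [491.8, 10.8, 100.9]
orientation: [-1.428, -1.579, 1.051]
ft_force: [-0.4, 0.4, -1.4]
width: 13.8
```

Run:
```python
from h import *
plan([485.3,-3.1,119],7,23.15)
for n in ('wrist','scene','top'): snap(n,f'pics/{n}7.png')
a=cv2.imread('pics/wrist7.png'); b=cv2.resize(cv2.imread('pics/top7.png')[150:240,255:375],None,fx=4,fy=4)
cv2.imwrite('pics/c7.png',b)
```

```text
t 10.0167 ee [491.8  10.8 100.9] tcp target [492.7  -2.2 101.5]
dp mm [  0.9 -13.    0.7] scaled [ 0.0109 -0.163   0.0082] turn deg 1.56 scaled [-0.0009 -0.0037  0.0078]
F [-0.45  0.37 -1.37] w 13.8 q [-0.04  0.34  2.26  0.35  0.16 -2.04]
```

View pics/wrist7.png

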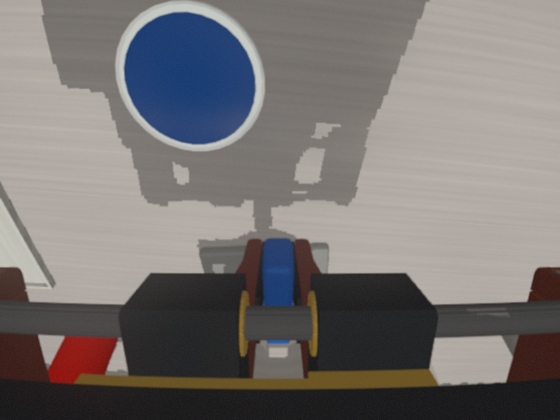

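View pics/scene7.png

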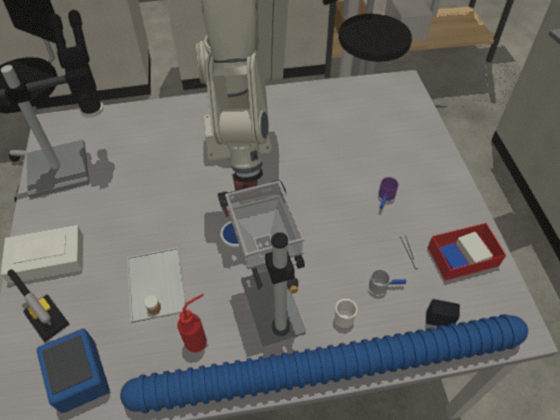

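View pics/c7.png

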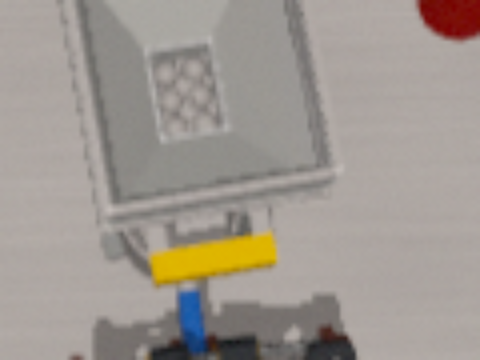

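The cup is under the stirrup; from above, the handle is at crop (190,310), left of the flange's centre at (214,258). I'll finish the lateral shift and look again before raising it.

Emit:
jog_arm(steps=[{"turn":[-0.001,-0.004,0.008],"dp":[0.01,-0.163,0.01],"claw":0},{"turn":[-0.001,-0.004,0.008],"dp":[0.01,-0.163,0.01],"claw":0},{"turn":[-0.001,-0.004,0.008],"dp":[0.01,-0.163,0.01],"claw":0},{"turn":[-0.001,-0.004,0.008],"dp":[0.01,-0.163,0.01],"claw":0}])

```text
t: 10.5
ee_pos: [492.5, -1.8, 101.6]
orientation: [-1.425, -1.604, 1.058]
ft_force: [0.4, -0.3, -1.2]
width: 13.9
```

```bash
cat > lat.py <<'E'
import sys
from h import *
n=sys.argv[1]; up=float(sys.argv[2])
plan([485.3,-3.1,119+up],7,23.15)
o=ctrl.get_obs(); M=R.from_rotvec(o['orientation']).as_matrix(); g=o['ee_pos']-19*M[:,1]
yaw=np.degrees(np.arctan2(-M[0,0],M[1,0])); lean=np.degrees(np.arccos(-M[2,1])); ux=np.array([np.cos(np.radians(yaw)),np.sin(np.radians(yaw)),0])
cup=g+91*ux; print('grip',g.round(1),'yaw',yaw.round(2),'lean',lean.round(2),'cup axis est',cup.round(1),'tool x level',M[2,0].round(4))
H=np.array([634,16.5,202]); a=np.radians(8.3); h=np.array([np.cos(a),np.sin(a),0]); k=np.array([-np.sin(a),np.cos(a),0])
print('rel hopper x,y:',((cup-H)@h).round(1),((cup-H)@k).round(1),'rim z',(cup[2]+39).round(1))
snap('top',f'pics/{n}.png'); d=load(f'pics/{n}.npz')
im=cv2.imread(f'pics/{n}.png'); X0,Y0,X1,Y1,S=255,130,375,240,5
im=cv2.resize(im[Y0:Y1,X0:X1],None,fx=S,fy=S,interpolation=cv2.INTER_CUBIC)
def dr(P,col):
    for u,v in (w2px(d,P)-[X0,Y0])*S+S/2: cv2.circle(im,(int(u),int(v)),1,col,-1)
t=np.linspace(0,2*np.pi,90); rim=np.c_[cup[0]+38*np.cos(t),cup[1]+38*np.sin(t),np.full(90,cup[2]+39)]; dr(rim,(0,0,255))
# near flange outline top at closed: x -107..-89?, y +-38, z=205
for xx in (-107,-104): dr(np.array([H+xx*h+y*k+[0,0,3] for y in np.linspace(-38,38,40)]),(0,255,0))
dr(np.array([H+x*h+[0,0,3] for x in np.linspace(-130,-60,30)]),(255,0,255))
dr(np.array([H+x*h+y*k+[0,0,36] for x in (-26,26) for y in np.linspace(-18,18,20)]),(0,255,0))
hd=g+np.outer(np.linspace(-15,40,20),ux)+[0,0,11]; dr(hd,(0,255,255))
cv2.imwrite(f'pics/{n}c.png',im)
E
python3 lat.py top8 0
```

```text
t 10.5 ee [492.5  -1.8 101.6] tcp target [492.7  -2.2 101.5]
dp mm [ 0.2 -0.4 -0. ] scaled [ 0.0027 -0.005  -0.0003] turn deg 0.25 scaled [-0.0002  0.      0.0014]
F [ 0.43 -0.33 -1.18] w 13.9 q [-0.08  0.34  2.26  0.5   0.16 -2.24]
grip [485.1  -2.7 119. ] yaw 6.76 lean 23.16 cup axis est [575.5   8.  119. ] tool x level 0.0005
rel hopper x,y: -59.2 0.1 rim z 158.0
```

View pics/top8c.png

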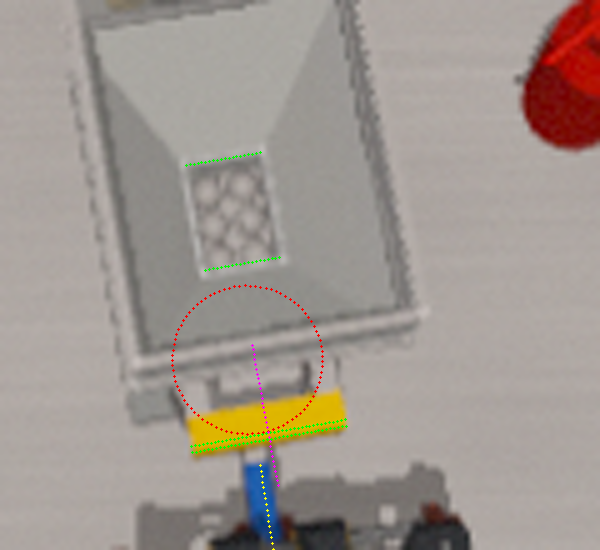

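The overlay matches the flange and throat within about 2 mm. Now raising the cup by 34.5 mm.

Emit:
jog_arm(steps=[{"turn":[0,0,0.0014],"dp":[0.003,-0.005,0.1],"claw":0},{"turn":[0,0,0.0014],"dp":[0.003,-0.005,0.2],"claw":0},{"turn":[0,0,0.0014],"dp":[0.003,-0.005,0.25],"claw":0},{"turn":[0,0,0.0014],"dp":[0.003,-0.005,0.3],"claw":0},{"turn":[0,0,0.0014],"dp":[0.003,-0.005,0.33],"claw":0},{"turn":[0,0,0.0014],"dp":[0.003,-0.005,0.36],"claw":0},{"turn":[0,0,0.0014],"dp":[0.003,-0.005,0.39],"claw":0},{"turn":[0,0,0.0014],"dp":[0.003,-0.005,0.42],"claw":0},{"turn":[0,0,0.0014],"dp":[0.003,-0.005,0.43],"claw":0},{"turn":[0,0,0.0014],"dp":[0.003,-0.005,0.43],"claw":0}])

```text
t: 11.38
ee_pos: [492.8, -2.3, 136.1]
orientation: [-1.422, -1.608, 1.061]
ft_force: [-0.7, -0.3, -2.2]
width: 14.1
```

```bash
python3 lat.py top9 34.5
python3 - <<'E'
from h import *
snap('wrist','pics/wrist9.png'); snap('scene','pics/scene9.png'); crop('pics/scene9.png','pics/c9.png',205,165,325,345,3)
E
```

```text
t 11.3833 ee [492.8  -2.3 136.1] tcp target [492.7  -2.2 136. ]
dp mm [-0.   0.1 -0.1] scaled [-0.0005  0.0013 -0.0012] turn deg 0.04 scaled [-0.0001  0.0001 -0.0002]
F [-0.67 -0.29 -2.19] w 14.1 q [-0.08  0.26  2.24  0.32  0.25 -2.07]
grip [485.3  -3.2 153.6] yaw 7.03 lean 23.17 cup axis est [575.6   7.9 153.6] tool x level 0.0003
rel hopper x,y: -59.0 -0.1 rim z 192.6
```

View pics/top9c.png

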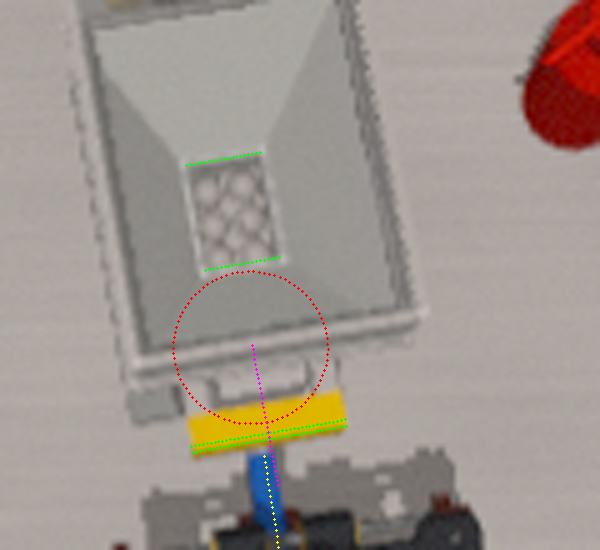

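View pics/wrist9.png

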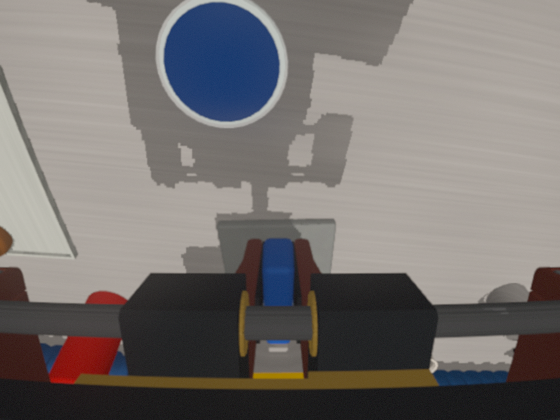

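No contact and nothing disturbed. Now pushing along the hopper's x, (0.990, 0.144), first by 20 mm.

Emit:
jog_arm(steps=[{"turn":[0,0,0],"dp":[0.05,0.007,0],"claw":0},{"turn":[0,0,0],"dp":[0.1,0.015,0],"claw":0},{"turn":[0,0,0],"dp":[0.15,0.022,0],"claw":0},{"turn":[0,0,0],"dp":[0.2,0.029,0],"claw":0},{"turn":[0,0,0],"dp":[0.247,0.036,0],"claw":0},{"turn":[0,0,0],"dp":[0.247,0.036,0],"claw":0}])

```text
t: 12.03
ee_pos: [513.1, 0.7, 135.8]
orientation: [-1.422, -1.608, 1.061]
ft_force: [0.3, -0.1, -1.0]
width: 13.8
```

```bash
python3 lat.py top10 34.5
```

```text
t 12.0333 ee [513.1   0.7 135.8] tcp target [492.7  -2.2 136. ]
dp mm [-20.4  -2.8   0.2] scaled [-0.2549 -0.0356  0.0028] turn deg 0.05 scaled [-0.0001  0.     -0.0002]
F [ 0.32 -0.11 -1.02] w 13.8 q [-0.07  0.29  2.2   0.29  0.27 -2.02]
grip [ 5.057e+02 -3.000e-01  1.533e+02] yaw 7.04 lean 23.16 cup axis est [596.   10.9 153.3] tool x level 0.0003
rel hopper x,y: -38.4 -0.1 rim z 192.3
```

View pics/top10c.png

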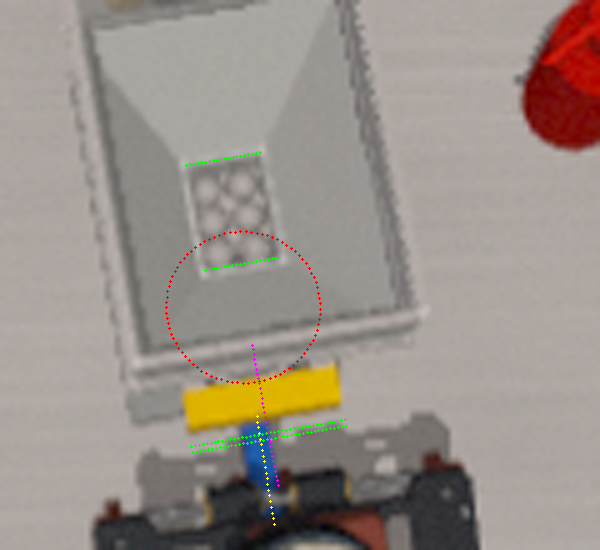

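The shutter has moved about 12.5 mm: the yellow flange edge went from crop y 457 to 430. I'll push another 28 mm so the balls begin to fall.

Emit:
jog_arm(steps=[{"turn":[0,0,0],"dp":[0.05,0.007,0],"claw":0},{"turn":[0,0,0],"dp":[0.1,0.015,0],"claw":0},{"turn":[0,0,0],"dp":[0.15,0.022,0],"claw":0},{"turn":[0,0,0],"dp":[0.2,0.029,0],"claw":0},{"turn":[0,0,0],"dp":[0.25,0.036,0],"claw":0},{"turn":[0,0,0],"dp":[0.3,0.044,0],"claw":0},{"turn":[0,0,0],"dp":[0.346,0.05,0],"claw":0},{"turn":[0,0,0],"dp":[0.346,0.05,0],"claw":0},{"turn":[0,0,0],"dp":[0.346,0.05,0],"claw":0}])

```text
t: 12.83
ee_pos: [541.8, 4.6, 136.3]
orientation: [-1.423, -1.61, 1.06]
ft_force: [-0.2, -0.1, -2.2]
width: 13.7
```

```bash
python3 lat.py top11 34.5
```

```text
t 12.8333 ee [541.8   4.6 136.3] tcp target [492.7  -2.2 136. ]
dp mm [-49.1  -6.8  -0.3] scaled [-0.6132 -0.0851 -0.0032] turn deg 0.14 scaled [-0.      0.0007 -0.0002]
F [-0.16 -0.1  -2.19] w 13.7 q [-0.05  0.32  2.14  0.25  0.29 -1.97]
grip [534.3   3.7 153.7] yaw 7.04 lean 23.28 cup axis est [624.6  14.9 153.7] tool x level -0.0003
rel hopper x,y: -9.5 -0.3 rim z 192.7
```

View pics/top11c.png

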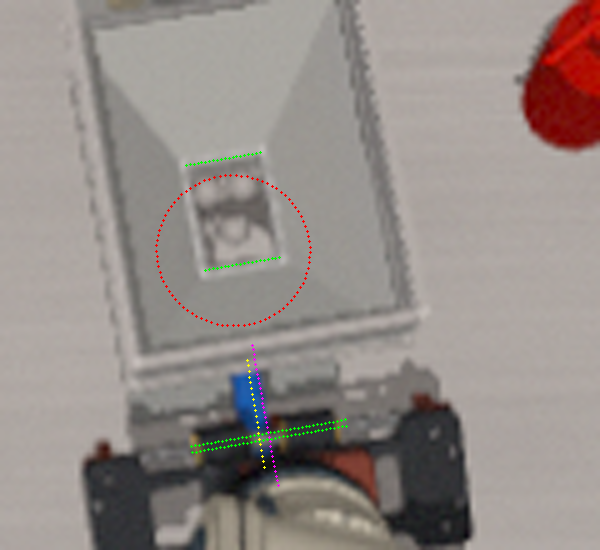

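About half the balls have gone and a row is left at crop (225,185). Travel is about 41 mm. Continuing in small steps.

Emit:
jog_arm(steps=[{"turn":[0,0,0],"dp":[0.025,0.004,0],"claw":0},{"turn":[0,0,0],"dp":[0.05,0.007,0],"claw":0},{"turn":[0,0,0],"dp":[0.075,0.011,0],"claw":0}])

```text
t: 13.13
ee_pos: [547.7, 5.5, 136.4]
orientation: [-1.424, -1.61, 1.06]
ft_force: [-3.0, -0.9, -1.7]
width: 13.9
```

Emit:
jog_arm(steps=[{"turn":[0,0,0],"dp":[0.012,0.0018,0],"claw":0},{"turn":[0,0,0],"dp":[0.025,0.0036,0],"claw":0}])

```text
t: 13.3
ee_pos: [549.5, 5.8, 136.2]
orientation: [-1.423, -1.609, 1.06]
ft_force: [-3.8, -0.4, -3.0]
width: 13.7
```

```bash
python3 lat.py top12 34.5
```

```text
t 13.3 ee [549.5   5.8 136.2] tcp target [492.7  -2.2 136. ]
dp mm [-56.8  -8.   -0.2] scaled [-0.7098 -0.1003 -0.0021] turn deg 0.1 scaled [-0.      0.0005 -0.0002]
F [-3.82 -0.39 -2.99] w 13.7 q [-0.05  0.33  2.13  0.24  0.29 -1.96]
grip [542.1   4.9 153.7] yaw 7.04 lean 23.24 cup axis est [632.4  16.1 153.7] tool x level -0.0001
rel hopper x,y: -1.7 -0.2 rim z 192.7
```

View pics/top12c.png

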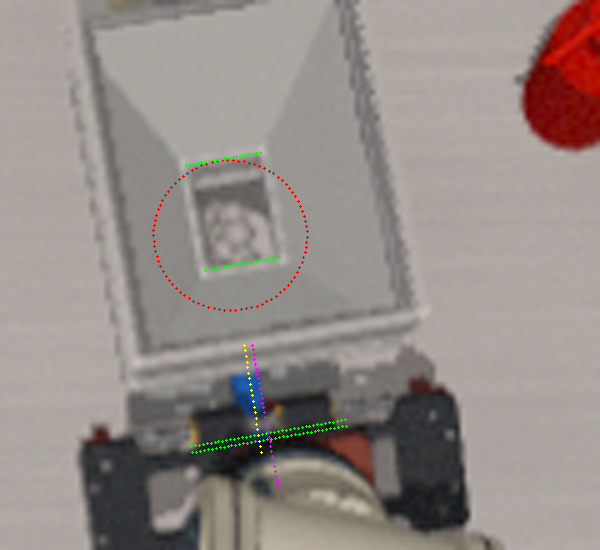

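All six balls seem to have fallen, showing as a cluster at crop (232,230), and travel is about 49.6 mm. I'll creep from here and feel for the stop.

Emit:
jog_arm(steps=[{"turn":[0,0,0],"dp":[0.01,0.0015,0],"claw":0},{"turn":[0,0,0],"dp":[0.02,0.003,0],"claw":0}])

```text
t: 13.52
ee_pos: [551.1, 6.1, 136.1]
orientation: [-1.423, -1.609, 1.061]
ft_force: [-6.2, -1.0, -2.9]
width: 14.0
```

Emit:
jog_arm(steps=[{"turn":[0,0,0],"dp":[0.007,0.001,0],"claw":0},{"turn":[0,0,0],"dp":[0.014,0.002,0],"claw":0}])

```text
t: 13.68
ee_pos: [551.2, 6.3, 135.5]
orientation: [-1.421, -1.608, 1.061]
ft_force: [-8.9, -2.4, -0.2]
width: 13.7
```

The force is rising (9.2 N) while the tool moves only 0.1 mm, so it's probably the stop. One more small push to confirm.

Emit:
jog_arm(steps=[{"turn":[0,0,0],"dp":[0.015,0.002,0],"claw":0},{"turn":[0,0,0],"dp":[0.02,0.003,0],"claw":0}])

```text
t: 13.85
ee_pos: [551.4, 6.5, 134.9]
orientation: [-1.419, -1.606, 1.063]
ft_force: [-9.3, -2.6, -0.6]
width: 14.0
```

```bash
python3 lat.py top13 34.5
```

```text
t 13.85 ee [551.4   6.5 134.9] tcp target [492.7  -2.2 136. ]
dp mm [-58.6  -8.7   1.1] scaled [-0.733  -0.1084  0.0136] turn deg 0.2 scaled [-0.0002 -0.0011 -0.0002]
F [-9.29 -2.55 -0.58] w 14.0 q [-0.05  0.33  2.12  0.23  0.3  -1.95]
grip [544.    5.6 152.4] yaw 7.03 lean 22.96 cup axis est [634.3  16.7 152.4] tool x level 0.0011
rel hopper x,y: 0.3 0.1 rim z 191.4
```

View pics/top13c.png

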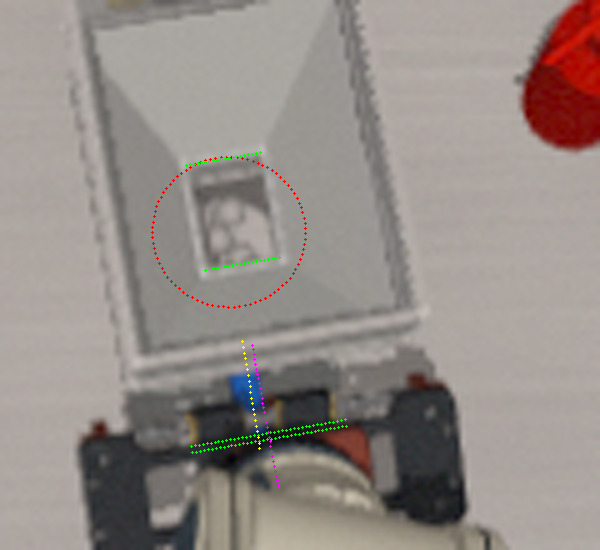

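Emit:
jog_arm(steps=[{"turn":[0,0,0],"dp":[0.02,0.003,0.005],"claw":0},{"turn":[0,0,0],"dp":[0.033,0.005,0.01],"claw":0}])

```text
t: 14.07
ee_pos: [551.6, 6.9, 134.6]
orientation: [-1.415, -1.602, 1.064]
ft_force: [-13.1, -3.2, -1.6]
width: 13.6
```

That's a hard stop: 13.5 N with no advance, at about 51.5 mm of travel and well under 30 N. I'll back off 8 mm and check that the throat is empty.

Emit:
jog_arm(steps=[{"turn":[0,0,0],"dp":[-0.03,-0.005,0],"claw":0},{"turn":[0,0,0],"dp":[-0.07,-0.012,0.01],"claw":0},{"turn":[0,0,0],"dp":[-0.1,-0.018,0.017],"claw":0},{"turn":[0,0,0],"dp":[-0.1,-0.018,0.017],"claw":0}])

```text
t: 14.4
ee_pos: [543.9, 5.3, 136.5]
orientation: [-1.417, -1.603, 1.064]
ft_force: [0.1, -0.1, -2.9]
width: 13.5
```

```bash
python3 lat.py top14 34.5; python3 -c "
from h import *
crop('pics/top14.png','pics/c14.png',285,150,325,195,12)"
```

```text
t 14.4 ee [543.9   5.3 136.5] tcp target [492.7  -2.2 136. ]
dp mm [-51.2  -7.5  -0.5] scaled [-0.6398 -0.0942 -0.006 ] turn deg 0.38 scaled [-0.0003 -0.0021 -0.0001]
F [ 0.05 -0.13 -2.87] w 13.5 q [-0.05  0.32  2.13  0.23  0.3  -1.95]
grip [536.6   4.4 154. ] yaw 7.01 lean 22.78 cup axis est [626.9  15.5 154. ] tool x level 0.0019
rel hopper x,y: -7.1 0.1 rim z 193.0
```

View pics/c14.png

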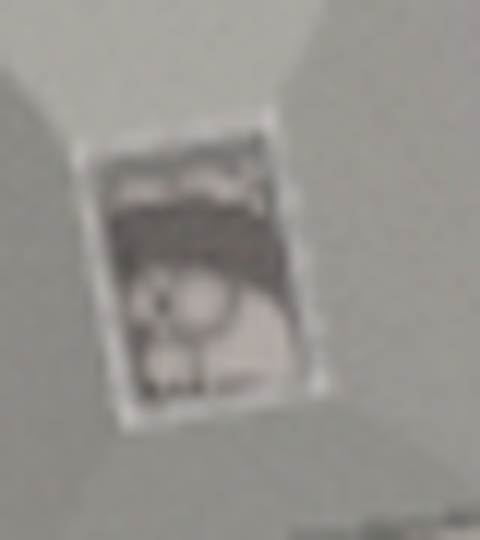

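Run:
```python
from h import *
for n in ('top13','top14'):
    d=load(f'pics/{n}.npz'); W=cloud(d); z=np.nan_to_num(W[...,2])
    print(n); print(z[160:188:1,291:313:2].round(0).astype(int))
```

```text
top13
[[239 242 242 243 240 236 234 236 235 243 249]
 [235 241 238 237 238 234 238 230 232 238 245]
 [237 241 235 239 235 234 227 226 239 240 247]
 [234 242 227 230 226 223 221 215 238 240 241]
 [238 223 224 222 213 213 214 205 235 238 243]
 [237 217 212 208 202 201 202 204   0 242 246]
 [237 209 203 203 206 168 168 176 226 237 246]
 [234 206 156 152 151 158 159 167 224 240 240]
 [237 154 149 140 143 145 149 155 217 234 245]
 [238 145 138 132 130 131 141 144 210 237 243]
 [240 132 127 119 132 131 132 138 208 239 239]
 [239 236 135 121 130 137 128 127 137 240 240]
 [241 239 139 134 132 133 129 117 126 241 241]
 [238 241 131 134   0 135 129 115 118 237 240]
 [245 240 133 126 131 132 125 119 120 242 236]
 [245 235 118 130 123 130 121 123 121 236 238]
 [245 238 122 137 137 121 124 118 120 226 238]
 [246 238 134 139 134 121 119 118 123 224 240]
 [244 237 118 131 130 116 132 116 120 219 234]
 [244 241 120 134 132 132 131 133 118 215 237]
 [249 239 135 132 114 127 131 138 122 121 235]
 [255 239 236 133 116 131 135 132 120 238 238]
 [247 240 235 136 116 131 239 238 239 239 239]
 [248 244 240
[... 845 characters left out ...]
 240 129 118 124 133 131 137 136 239 242]
 [241 237 133 132 133 136 132 124 138 234 244]
 [245 239 134 136 137 137 136 124 125 234 241]
 [243 236 141 137 128 130 135 118 121 230 241]
 [243 240 135 130 132 130 121 117 115 221 239]
 [251 237 120 136 138 121 117 120 121 219 242]
 [246 242 120 138 138 132 121 123 120 213 240]
 [244 238 120 137 137 133 122 118 117 119 242]
 [250 243 239 134 134 132 133 129 119 239 236]
 [244 238 234 130 135 132 236 238 233 239 237]
 [249 237 234 235 241 236 236 238 238 237 240]
 [249 243 240 242 243 243 241 244 243 245 244]
 [250 242 236 243 243 243 239 244 243 247 252]
 [246 246 247 241 244 250 246 254 252 250 251]
 [252 242 246 250 247 251 251 252 257 255 256]]
```

The depth readings show the throat empty: no surface at ball height (about 219), only the back wall and the plate edge. The held weight also rose by about 1 N, which fits six balls. Now drawing the shutter closed by 52 mm, then I'll feel for the end.

Emit:
jog_arm(steps=[{"turn":[0,-0.001,0],"dp":[-0.05,-0.007,-0.003],"claw":0},{"turn":[0,-0.002,0],"dp":[-0.11,-0.016,-0.006],"claw":0},{"turn":[0,-0.002,0],"dp":[-0.17,-0.025,-0.006],"claw":0},{"turn":[0,-0.002,0],"dp":[-0.23,-0.034,-0.006],"claw":0},{"turn":[0,-0.002,0],"dp":[-0.29,-0.042,-0.006],"claw":0},{"turn":[0,-0.002,0],"dp":[-0.35,-0.051,-0.006],"claw":0},{"turn":[0,-0.002,0],"dp":[-0.41,-0.06,-0.006],"claw":0},{"turn":[0,-0.002,0],"dp":[-0.47,-0.069,-0.006],"claw":0},{"turn":[0,-0.002,0],"dp":[-0.53,-0.077,-0.006],"claw":0},{"turn":[0,-0.002,0],"dp":[-0.59,-0.086,-0.006],"claw":0},{"turn":[0,-0.002,0],"dp":[-0.64,-0.094,-0.006],"claw":0}])

```text
t: 15.37
ee_pos: [492.4, -2.3, 136.1]
orientation: [-1.421, -1.608, 1.06]
ft_force: [4.6, 0.2, -0.9]
width: 13.9
```

```bash
python3 lat.py top15 34.5
```

```text
t 15.3667 ee [492.4  -2.3 136.1] tcp target [492.7  -2.2 136. ]
dp mm [ 0.3  0.1 -0.1] scaled [ 0.0037  0.0009 -0.0008] turn deg 0.06 scaled [-0.0003 -0.     -0.    ]
F [ 4.58  0.25 -0.91] w 13.9 q [-0.08  0.26  2.24  0.32  0.25 -2.07]
grip [485.   -3.2 153.6] yaw 7.0 lean 23.15 cup axis est [575.3   7.9 153.6] tool x level 0.0011
rel hopper x,y: -59.3 -0.0 rim z 192.6
```

View pics/top15c.png

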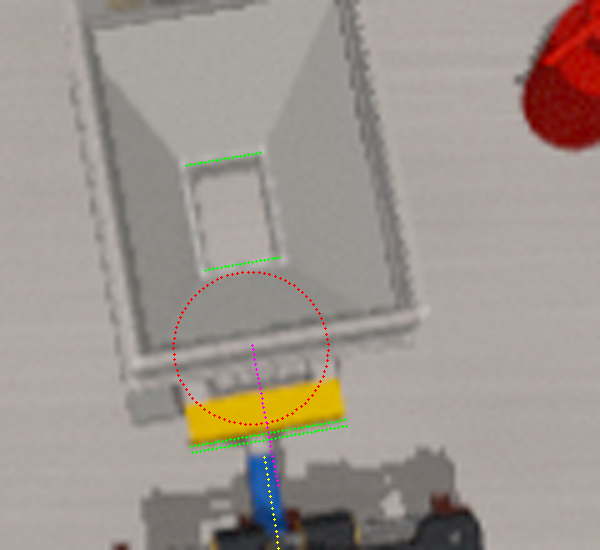

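The throat is empty and the shutter is nearly closed: its lower edge is at crop y 444 against 457 at the start, so about 6 mm is left.

Emit:
jog_arm(steps=[{"turn":[0,0,0],"dp":[-0.02,-0.003,0],"claw":0},{"turn":[0,0,0],"dp":[-0.04,-0.006,0],"claw":0},{"turn":[0,0,0],"dp":[-0.055,-0.008,0],"claw":0}])

```text
t: 15.67
ee_pos: [486.7, -2.9, 135.6]
orientation: [-1.42, -1.607, 1.061]
ft_force: [3.2, -0.2, -1.3]
width: 14.1
```

Emit:
jog_arm(steps=[{"turn":[0,0,0],"dp":[-0.007,-0.001,0],"claw":0},{"turn":[0,0,0],"dp":[-0.014,-0.002,0],"claw":0}])

```text
t: 15.83
ee_pos: [486.1, -3.1, 135.8]
orientation: [-1.421, -1.607, 1.06]
ft_force: [7.1, 0.8, -2.3]
width: 13.7
```

Emit:
jog_arm(steps=[{"turn":[0,0,0],"dp":[-0.01,-0.0015,0],"claw":0},{"turn":[0,0,0],"dp":[-0.02,-0.003,0],"claw":0}])

```text
t: 16.0
ee_pos: [485.8, -3.4, 136.3]
orientation: [-1.423, -1.609, 1.06]
ft_force: [8.1, 2.3, -1.3]
width: 13.4
```

Emit:
jog_arm(steps=[{"turn":[0,0,0],"dp":[-0.02,-0.003,-0.002],"claw":0},{"turn":[0,0,0],"dp":[-0.033,-0.005,-0.004],"claw":0}])

```text
t: 16.17
ee_pos: [485.2, -3.8, 137.0]
orientation: [-1.426, -1.612, 1.059]
ft_force: [11.1, 4.6, 0.3]
width: 14.1
```

```bash
python3 lat.py top16 34.5
```

```text
t 16.1667 ee [485.2  -3.8 137. ] tcp target [492.7  -2.2 136. ]
dp mm [ 7.5  1.6 -1. ] scaled [ 0.0934  0.0201 -0.012 ] turn deg 0.29 scaled [-0.      0.0016 -0.0002]
F [11.09  4.6   0.34] w 14.1 q [-0.08  0.25  2.26  0.34  0.24 -2.09]
grip [477.7  -4.7 154.4] yaw 7.04 lean 23.44 cup axis est [568.1   6.4 154.4] tool x level -0.0006
rel hopper x,y: -66.7 -0.4 rim z 193.4
```

View pics/top16c.png

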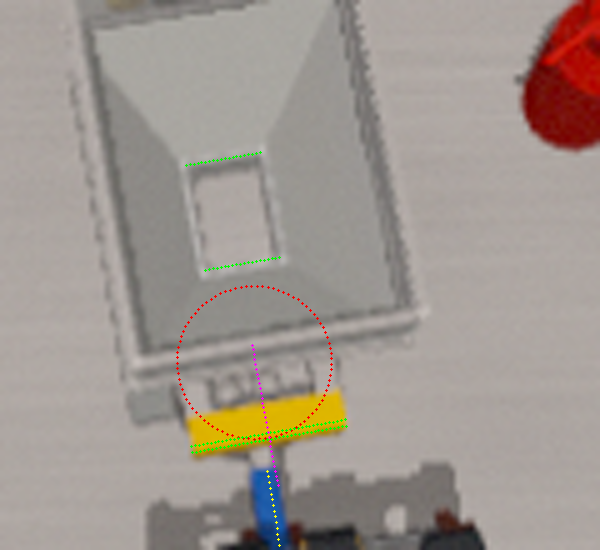

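The shutter is closed: its edge is back at crop y 457 and 12 N stopped with no more motion. I'll re-centre the cup between the flanges and lower it.

Emit:
jog_arm(steps=[{"turn":[0,0,0],"dp":[0.04,0.006,-0.005],"claw":0},{"turn":[0,0.0016,0],"dp":[0.088,0.018,-0.012],"claw":0},{"turn":[0,0.0016,0],"dp":[0.088,0.018,-0.012],"claw":0}])

```text
t: 16.47
ee_pos: [492.1, -2.1, 135.6]
orientation: [-1.42, -1.607, 1.062]
ft_force: [0.1, -0.4, -1.8]
width: 13.7
```

```bash
python3 lat.py top17 34.5
cat > t5.py <<'E'
from kin import *
par=np.load('par.npy'); o=ctrl.get_obs(); q=o['qpos'].copy()
d=load('pics/top0.npz'); W=cloud(d)
# tray corners from top0
for u,v in ((379,180),(429,178),(436,248),(387,253)): print('tray corner',px2w(d,u,v,8).round(1))
crop('pics/top0.png','pics/ctray.png',365,165,450,265,6)
m=np.zeros(W.shape[:2],bool); m[176:198,398:420]=1; P=W[m&(W[...,2]>30)]; print('jar',len(P),np.median(P,axis=0))
def go(n,g,yaw,q):
    Rt=ori(yaw,23.15).as_matrix(); qn,e=ik(g+19*Rt[:,1],Rt,par,q,.0); print(n,round(e,2),qn.round(2),'tcp',(g+19*Rt[:,1]).round(1)); return qn
gs=np.array([485.3,-3.1,110]); q=go('low',gs,7,q)
c=np.array([540,-298]); yaw=-62; ux=np.array([np.cos(np.radians(yaw)),np.sin(np.radians(yaw))])
ge=np.r_[c-91*ux,110]
for s in np.linspace(0,1,7): q=go(f'p{s:.2f}',gs+(ge-gs)*s,7+(yaw-7)*s,q)
q=go('down',np.r_[c-91*ux,39],yaw,q)
E
python3 t5.py
```

```text
t 16.4667 ee [492.1  -2.1 135.6] tcp target [492.7  -2.2 136. ]
dp mm [ 0.6 -0.1  0.5] scaled [ 0.0074 -0.0007  0.0058] turn deg 0.12 scaled [-0.0001 -0.0006 -0.0003]
F [ 0.15 -0.43 -1.79] w 13.7 q [-0.08  0.26  2.24  0.32  0.25 -2.06]
grip [484.7  -3.1 153.1] yaw 7.06 lean 23.05 cup axis est [575.    8.1 153.1] tool x level 0.0005
rel hopper x,y: -59.5 0.2 rim z 192.1
tray corner [ 657.4 -216.5    8. ]
tray corner [ 660.1 -363.4    8. ]
tray corner [ 457.3 -369.7    8. ]
tray corner [ 447.8 -227.8    8. ]
jar 152 [ 632.75958814 -298.14444806   47.76387393]
low 0.0 [-0.08  0.37  2.26  0.59  0.14 -2.34] tcp [492.7  -2.2  92.5]
p0.00 0.0 [-0.08  0.37  2.26  0.59  0.14 -2.34] tcp [492.7  -2.2  92.5]
p0.17 0.0 [-0.11  0.37  2.26  0.12  0.11 -1.72] tcp [494.7 -39.4  92.5]
p0.33 0.0 [-0.14  0.38  2.24 -0.41  0.13 -1.04] tcp [496.5 -76.7  92.5]
p0.50 0.0 [-0.18  0.39  2.22 -0.67  0.19 -0.63] tcp [ 497.9 -113.8   92.5]
p0.67 0.0 [-0.21  0.4   2.18 -0.76  0.26 -0.39] tcp [ 499.1 -150.8   92.5]
p0.83 0.0 [-0.25  0.42  2.14 -0.77  0.34 -0.23] tcp [ 500.  -187.7   92.5]
p1.00 0.0 [-0.28  0.45  2.08 -0.75  0.43 -0.11] tcp [ 500.8 -224.2   92.5]
down 0.0 [-0.28  0.6   2.09 -1.07  0.33  0.24] tcp [ 500.8 -224.2   21.5]
```

View pics/ctray.png

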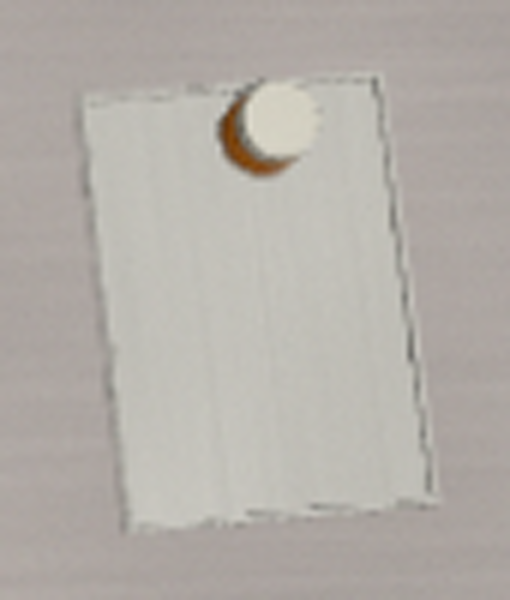

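```bash
cat > t6.py <<'E'
from kin import *
par=np.load('par.npy'); o=ctrl.get_obs(); q=o['qpos'].copy()
d=load('pics/top0.npz'); W=cloud(d); m=np.zeros(W.shape[:2],bool); m[125:162,355:392]=1; P=W[m&(W[...,2]>60)]; print('bottle',np.percentile(P,[2,50,98],axis=0).round(0).tolist())
def go(n,g,yaw,q):
    Rt=ori(yaw,23.15).as_matrix(); g=np.array(g,float); qn,e=ik(g+19*Rt[:,1],Rt,par,q,.0); print(n,round(e,2),qn.round(2),'tcp',(g+19*Rt[:,1]).round(1),'cup',(g[:2]+91*np.array([np.cos(np.radians(yaw)),np.sin(np.radians(yaw))])).round(0)); return qn
for n,g,y in (('a',[485,-3,125],7),('b',[487,-40,125],0),('c',[489,-75,125],-6),('d',[491,-112,125],-11),('e',[493,-150,125],-17),('f',[494,-172,118],-32),('g',[496,-195,110],-47),('h',[497.3,-216.7,90],-62),('i',[497.3,-216.7,60],-62),('j',[497.3,-216.7,39.5],-62)): q=go(n,g,y,q)
E
python3 t6.py
```

```text
bottle [[719.0, -217.0, 64.0], [735.0, -184.0, 125.0], [769.0, -154.0, 209.0]]
a 0.0 [-0.08  0.33  2.26  0.46  0.18 -2.21] tcp [492.4  -2.1 107.5] cup [575.   8.]
b 0.0 [-0.14  0.33  2.25  0.33  0.17 -2.03] tcp [494.5 -40.  107.5] cup [578. -40.]
c 0.0 [-0.2   0.34  2.24  0.22  0.17 -1.88] tcp [496.4 -75.8 107.5] cup [580. -85.]
d 0.0 [-0.26  0.35  2.22  0.17  0.17 -1.8 ] tcp [ 498.3 -113.4  107.5] cup [ 580. -129.]
e 0.0 [-0.32  0.36  2.2   0.06  0.18 -1.66] tcp [ 500.1 -152.2  107.5] cup [ 580. -177.]
f 0.0 [-0.3   0.39  2.18 -0.49  0.21 -0.85] tcp [ 500.3 -176.   100.5] cup [ 571. -220.]
g 0.0 [-0.29  0.42  2.14 -0.73  0.3  -0.36] tcp [ 501.1 -200.5   92.5] cup [ 558. -262.]
h 0.0 [-0.28  0.49  2.09 -0.83  0.39 -0.02] tcp [ 500.8 -223.3   72.5] cup [ 540. -297.]
i 0.0 [-0.28  0.56  2.09 -0.96  0.35  0.12] tcp [ 500.8 -223.3   42.5] cup [ 540. -297.]
j 0.0 [-0.28  0.6   2.09 -1.07  0.33  0.24] tcp [ 500.8 -223.3   22. ] cup [ 540. -297.]
```

Emit:
jog_arm(steps=[{"turn":[0,0,0],"dp":[0,0,-0.08],"claw":0},{"turn":[0,0,0],"dp":[0,0,-0.18],"claw":0},{"turn":[0,0,0],"dp":[0,0,-0.28],"claw":0},{"turn":[0,0,0],"dp":[0.004,0,-0.35],"claw":0},{"turn":[0,0,0],"dp":[0.004,0,-0.35],"claw":0}])

```text
t: 16.93
ee_pos: [490.5, -2.1, 105.6]
orientation: [-1.417, -1.605, 1.064]
ft_force: [-0.2, -0.3, -2.5]
width: 13.6
```

Emit:
jog_arm(steps=[{"turn":[0,0,-0.007],"dp":[0.005,-0.08,0],"claw":0},{"turn":[0,0,-0.018],"dp":[0.013,-0.22,0],"claw":0},{"turn":[0,0,-0.03],"dp":[0.02,-0.38,0],"claw":0},{"turn":[0,0,-0.043],"dp":[0.03,-0.54,0],"claw":0},{"turn":[0,0,-0.056],"dp":[0.04,-0.7,0],"claw":0},{"turn":[0,0,-0.067],"dp":[0.047,-0.84,0],"claw":0},{"turn":[0,0,-0.0722],"dp":[0.05,-0.92,0],"claw":0},{"turn":[0,0,-0.0722],"dp":[0.05,-0.92,0],"claw":0}])

```text
t: 17.6
ee_pos: [494.4, -76.4, 105.6]
orientation: [-1.557, -1.403, 0.93]
ft_force: [0.8, 0.2, -2.5]
width: 13.9
```

Run:
```python
from h import *
plan([493,-150,125],-17,23.15)
```

```text
t 17.6 ee [494.4 -76.4 105.6] tcp target [ 500.1 -152.2  107.5]
dp mm [  5.7 -75.8   2. ] scaled [ 0.0717 -0.9476  0.0244] turn deg 11.0 scaled [-0.0007 -0.0017 -0.0611]
F [ 0.76  0.22 -2.55] w 13.9 q [-0.2   0.34  2.24  0.23  0.17 -1.89]
```

Emit:
jog_arm(steps=[{"turn":[0,0,-0.006],"dp":[0.005,-0.08,0.01],"claw":0},{"turn":[0,0,-0.015],"dp":[0.015,-0.22,0.02],"claw":0},{"turn":[0,-0.001,-0.025],"dp":[0.03,-0.38,0.024],"claw":0},{"turn":[0,-0.001,-0.036],"dp":[0.04,-0.54,0.024],"claw":0},{"turn":[0,-0.0017,-0.047],"dp":[0.05,-0.7,0.024],"claw":0},{"turn":[0,-0.0017,-0.057],"dp":[0.06,-0.85,0.024],"claw":0},{"turn":[0,-0.0017,-0.061],"dp":[0.07,-0.947,0.024],"claw":0},{"turn":[0,-0.0017,-0.061],"dp":[0.07,-0.947,0.024],"claw":0}])

```text
t: 18.27
ee_pos: [500.4, -153.2, 107.6]
orientation: [-1.664, -1.232, 0.81]
ft_force: [-0.3, -0.7, -2.0]
width: 13.6
```

Run:
```python
from h import *
plan([494,-172,120],-32,23.15)
plan([496,-195,112],-47,23.15)
```

```text
t 18.2667 ee [ 500.4 -153.2  107.6] tcp target [ 500.3 -176.   102.5]
dp mm [ -0.1 -22.8  -5.1] scaled [-0.0008 -0.285  -0.0633] turn deg 14.95 scaled [-0.0006  0.0004 -0.0831]
F [-0.34 -0.67 -2.05] w 13.6 q [-0.33  0.36  2.2   0.08  0.18 -1.67]
t 18.2667 ee [ 500.4 -153.2  107.6] tcp target [ 501.1 -200.5   94.5]
dp mm [  0.7 -47.3 -13.1] scaled [ 0.0087 -0.5913 -0.1633] turn deg 29.95 scaled [-0.0006  0.0005 -0.1664]
F [-0.34 -0.67 -2.05] w 13.6 q [-0.33  0.36  2.2   0.08  0.18 -1.67]
```

Emit:
jog_arm(steps=[{"turn":[0,0,-0.01],"dp":[0,-0.035,-0.005],"claw":0},{"turn":[0,0,-0.027],"dp":[0,-0.09,-0.02],"claw":0},{"turn":[0,0,-0.045],"dp":[0,-0.16,-0.04],"claw":0},{"turn":[0,0,-0.064],"dp":[0,-0.23,-0.06],"claw":0},{"turn":[0,0,-0.083],"dp":[0,-0.285,-0.07],"claw":0},{"turn":[0,0,-0.102],"dp":[0.003,-0.36,-0.09],"claw":0},{"turn":[0,0,-0.121],"dp":[0.005,-0.43,-0.12],"claw":0},{"turn":[0,0,-0.14],"dp":[0.008,-0.5,-0.14],"claw":0},{"turn":[0,0,-0.157],"dp":[0.009,-0.56,-0.155],"claw":0},{"turn":[0,0,-0.166],"dp":[0.009,-0.59,-0.163],"claw":0},{"turn":[0,0,-0.166],"dp":[0.009,-0.59,-0.163],"claw":0}])

```text
t: 19.18
ee_pos: [501.4, -199.9, 94.3]
orientation: [-1.866, -0.738, 0.484]
ft_force: [0.1, 0.3, -2.1]
width: 13.9
```

Run:
```python
from h import *
plan([497.3,-216.7,75],-62,23.15)
```

```text
t 19.1833 ee [ 501.4 -199.9   94.3] tcp target [ 500.8 -223.3   57.5]
dp mm [ -0.5 -23.4 -36.8] scaled [-0.0069 -0.2922 -0.4598] turn deg 15.08 scaled [-0.0005  0.0006 -0.0838]
F [ 0.05  0.31 -2.05] w 13.9 q [-0.29  0.42  2.14 -0.72  0.3  -0.37]
```

Emit:
jog_arm(steps=[{"turn":[0,0,-0.01],"dp":[0,-0.04,-0.06],"claw":0},{"turn":[0,0,-0.028],"dp":[0,-0.1,-0.15],"claw":0},{"turn":[0,0,-0.046],"dp":[0,-0.17,-0.25],"claw":0},{"turn":[0,0,-0.064],"dp":[-0.005,-0.23,-0.35],"claw":0},{"turn":[0,0,-0.079],"dp":[-0.007,-0.28,-0.43],"claw":0},{"turn":[0,0,-0.084],"dp":[-0.007,-0.292,-0.46],"claw":0},{"turn":[0,0,-0.084],"dp":[-0.007,-0.292,-0.46],"claw":0}])

```text
t: 19.77
ee_pos: [500.6, -222.8, 56.9]
orientation: [-1.928, -0.483, 0.316]
ft_force: [0.4, 0.4, -2.1]
width: 13.6
```

Run:
```python
from h import *
plan([497.3,-216.7,39.5],-62,23.15)
o=ctrl.get_obs(); M=R.from_rotvec(o['orientation']).as_matrix(); print('lean',np.degrees(np.arccos(-M[2,1])),'xz',M[2,0])
snap('top','pics/top18.png'); crop('pics/top18.png','pics/c18.png',340,160,460,270,5); snap('scene','pics/scene18.png'); crop('pics/scene18.png','pics/c18s.png',100,220,240,330,5)
```

```text
t 19.7667 ee [ 500.6 -222.8   56.9] tcp target [ 500.8 -223.3   22. ]
dp mm [  0.2  -0.5 -34.9] scaled [ 0.0022 -0.0059 -0.4358] turn deg 0.14 scaled [-0.0007  0.0003 -0.0002]
F [ 0.35  0.36 -2.1 ] w 13.6 q [-0.28  0.52  2.09 -0.89  0.37  0.05]
lean 23.069065489864837 xz 0.0019089626826921113
```

View pics/c18.png

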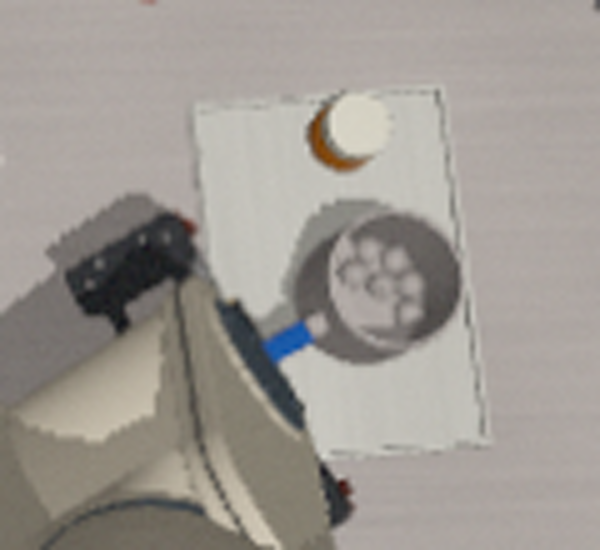

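View pics/c18s.png

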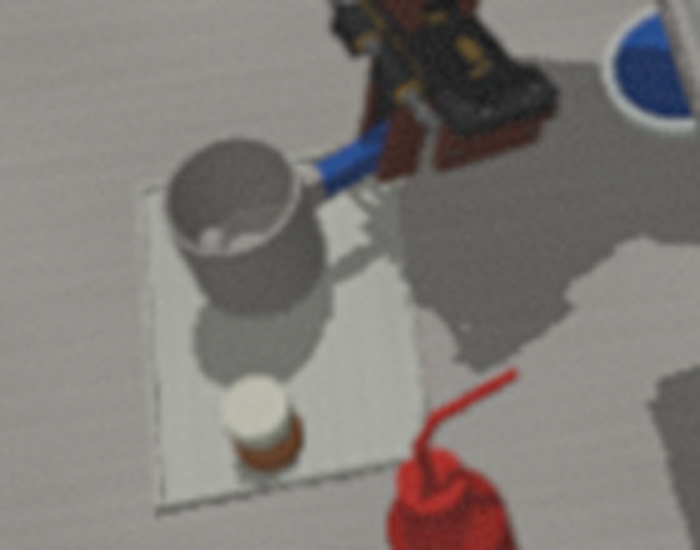

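Six balls are visible in the cup at crop (385,275), and the cup is over the free part of the tray. Lowering.

Emit:
jog_arm(steps=[{"turn":[0,0,0],"dp":[0,0,-0.06],"claw":0},{"turn":[0,0,0],"dp":[0,0,-0.14],"claw":0},{"turn":[0,0,0],"dp":[0,0,-0.22],"claw":0},{"turn":[0,0,0],"dp":[0,0,-0.3],"claw":0},{"turn":[0,0,0],"dp":[0,0,-0.36],"claw":0},{"turn":[0,0,0],"dp":[0,0,-0.39],"claw":0},{"turn":[0,0,0],"dp":[0,0,-0.39],"claw":0}])

```text
t: 20.45
ee_pos: [500.4, -222.7, 25.9]
orientation: [-1.927, -0.484, 0.317]
ft_force: [-0.1, 0.6, -2.2]
width: 13.9
```

Emit:
jog_arm(steps=[{"turn":[0,0,0],"dp":[0,0,-0.01],"claw":0},{"turn":[0,0,0],"dp":[0,0,-0.02],"claw":0},{"turn":[0,0,0],"dp":[0,0,-0.02],"claw":0}])

```text
t: 20.7
ee_pos: [500.6, -222.7, 24.8]
orientation: [-1.928, -0.485, 0.317]
ft_force: [-1.6, 1.4, 1.8]
width: 13.5
```

Run:
```python
from h import *
plan([497.3,-216.7,39.4],-62,23.15)
o=ctrl.get_obs(); M=R.from_rotvec(o['orientation']).as_matrix(); print('lean',np.degrees(np.arccos(-M[2,1])),'xz',M[2,0])
```

```text
t 20.7 ee [ 500.6 -222.7   24.8] tcp target [ 500.8 -223.3   21.9]
dp mm [ 0.2 -0.6 -2.8] scaled [ 0.0024 -0.008  -0.0354] turn deg 0.2 scaled [-0.0006  0.0006 -0.0007]
F [-1.59  1.43  1.81] w 13.5 q [-0.28  0.59  2.1  -1.06  0.33  0.23]
lean 23.10490759339371 xz 0.0025047594028790032
```

Contact came about 3 mm earlier than expected, so I'll check the cup's position before releasing.

Run:
```python
from h import *
snap('scene','pics/scene19.png'); snap('top','pics/top19.png'); crop('pics/scene19.png','pics/c19s.png',110,215,230,325,5); crop('pics/top19.png','pics/c19.png',340,160,460,270,5)
for n,lo,hi in (('top19',72,90),('scene19',72,90)):
    d=load(f'pics/{n}.npz'); W=cloud(d); z=np.nan_to_num(W[...,2]); m=np.hypot(W[...,0]-540,W[...,1]+297)<48
    P=W[m&(z>lo)&(z<hi)]; c=circ(P); print(n,len(P),c, np.percentile(z[m],[90,97,99]))
    # rim plane tilt
    r=np.hypot(P[:,0]-c[0],P[:,1]-c[1]); Q=P[(r>33)&(r<40)]
    A=np.c_[Q[:,:2]-c,np.ones(len(Q))]; s=np.linalg.lstsq(A,Q[:,2],rcond=None)[0]; print('tilt deg',np.degrees(s[:2]),s[2])
```

```text
top19 126 [ 538.26517333 -295.7318934 ] [75.81789333 80.35288062 81.72696689]
tilt deg [-1.66164163  0.84850808] 77.81005492085154
scene19 166 [ 541.01414494 -298.28068729] [76.64371469 81.15436316 82.88266432]
tilt deg [-0.09723593  1.24591233] 78.1416888006631
```

View pics/c19s.png

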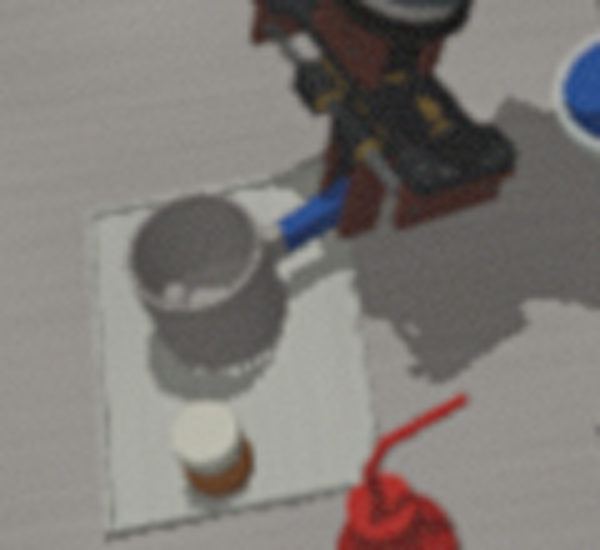

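View pics/c19.png

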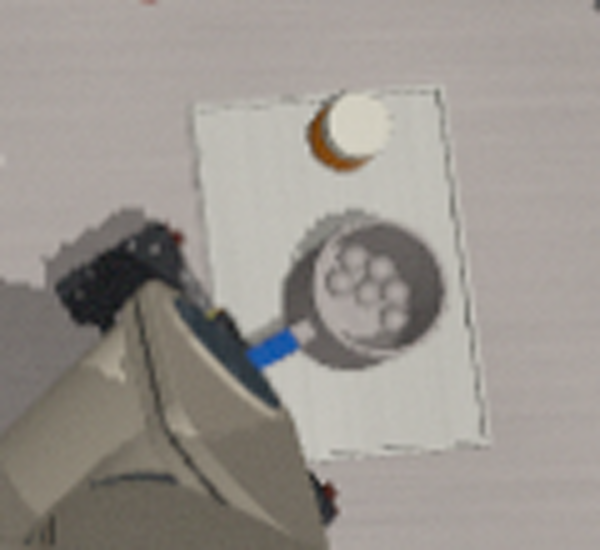

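The cup is well inside the tray and about 1.2° nose-down in the grip, so its far edge touches first, which explains the 3 mm. I'll level it by pitching the tool 1.2° while lowering the handle end 2.5 mm.

Emit:
jog_arm(steps=[{"turn":[-0.0025,-0.0013,0],"dp":[0,0,-0.01],"claw":0},{"turn":[-0.0045,-0.0024,0],"dp":[0,0,-0.02],"claw":0},{"turn":[-0.0059,-0.0031,0],"dp":[0,0,-0.03],"claw":0},{"turn":[-0.0059,-0.0031,0],"dp":[0,0,-0.03],"claw":0}])

```text
t: 21.13
ee_pos: [500.8, -222.6, 22.4]
orientation: [-1.948, -0.49, 0.313]
ft_force: [-0.4, 2.1, 0.6]
width: 14.2
```

Run:
```python
from h import *
o=ctrl.get_obs(); M=R.from_rotvec(o['orientation']).as_matrix(); print(o['ee_pos'],o['ft_force'],o['moment'],'lean',np.degrees(np.arccos(-M[2,1])),'xz',M[2,0])
for n in ('top','scene'):
    snap(n,f'pics/{n}20.png'); d=load(f'pics/{n}20.npz'); W=cloud(d); z=np.nan_to_num(W[...,2]); m=np.hypot(W[...,0]-540,W[...,1]+297)<48
    P=W[m&(z>72)&(z<90)]; c=circ(P); r=np.hypot(P[:,0]-c[0],P[:,1]-c[1]); Q=P[(r>33)&(r<40)]
    A=np.c_[Q[:,:2]-c,np.ones(len(Q))]; s=np.linalg.lstsq(A,Q[:,2],rcond=None)[0]; print(n,c,'tilt deg',np.degrees(s[:2]),s[2])
```

```text
[ 500.79077848 -222.61820886   22.44698525] [-0.41374624  2.07149538  0.6296576 ] [ 0.18615093  0.17433088 -0.04107856] lean 24.32206039692793 xz 0.0024867744229847555
top [ 537.99319761 -294.80154909] tilt deg [-0.79699094  0.57872594] 77.36630860696295
scene [ 540.90669378 -297.40596054] tilt deg [-0.79791231 -0.23008146] 77.50046919691096
```

Level and lightly loaded. Releasing.

Emit:
jog_arm(steps=[{"turn":[0,0,0],"dp":[0,0,0],"claw":0.2},{"turn":[0,0,0],"dp":[0,0,0],"claw":0.3},{"turn":[0,0,0],"dp":[0,0,0],"claw":0.5},{"turn":[0,0,0],"dp":[0,0,0],"claw":0.5},{"turn":[0,0,0],"dp":[0,0,0],"claw":0.5},{"turn":[0,0,0],"dp":[0,0,0],"claw":0.5}])

```text
t: 21.73
ee_pos: [500.8, -222.7, 22.6]
orientation: [-1.948, -0.49, 0.313]
ft_force: [0.5, 0.1, -0.3]
width: 43.1
```

Run:
```python
from h import *
o=ctrl.get_obs(); M=R.from_rotvec(o['orientation']).as_matrix(); print(o['ee_pos'],o['width'],o['ft_force'],'-y',-M[:,1], 'scaled for 90mm',(-M[:,1]*90/80).round(3))
snap('top','pics/top21.png'); snap('wrist','pics/wrist21.png')
```

```text
[ 500.83196636 -222.70182435   22.58077652] 43.11843531416193 [ 0.51864512  0.08540182 -0.33276062] -y [-0.19623244  0.36186739  0.91134232] scaled for 90mm [-0.221  0.407  1.025]
```

View pics/wrist21.png

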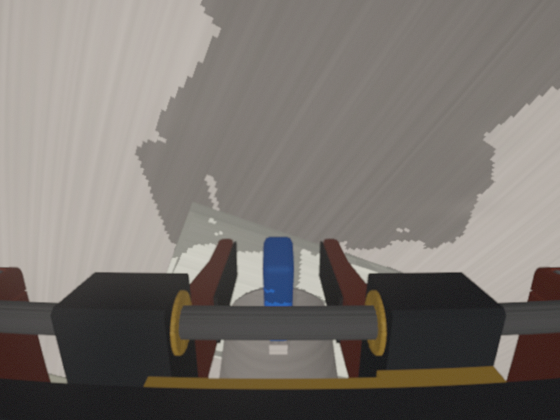

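The fingers are clear on both sides of the handle (278,265). Retreating along the tool axis.

Emit:
jog_arm(steps=[{"turn":[0,0,0],"dp":[-0.04,0.08,0.2],"claw":0.5},{"turn":[0,0,0],"dp":[-0.11,0.2,0.5],"claw":0.5},{"turn":[0,0,0],"dp":[-0.18,0.34,0.85],"claw":0.5},{"turn":[0,0,0],"dp":[-0.21,0.38,0.97],"claw":0.5},{"turn":[0,0,0],"dp":[-0.21,0.38,0.97],"claw":0.5}])

```text
t: 22.25
ee_pos: [484.9, -191.9, 102.5]
orientation: [-1.949, -0.493, 0.31]
ft_force: [0.6, -0.5, -0.7]
width: 44.2
```

Emit:
jog_arm(steps=[{"turn":[0,0,0],"dp":[-0.5,0,0.3],"claw":0.5},{"turn":[0,0,0],"dp":[-0.9,0,0.5],"claw":0.5},{"turn":[0,0,0],"dp":[-0.9,0,0.5],"claw":0.5},{"turn":[0,0,0],"dp":[-0.9,0,0.5],"claw":0.5}])

```text
t: 22.58
ee_pos: [411.7, -192.1, 142.6]
orientation: [-1.95, -0.492, 0.309]
ft_force: [0.5, -0.2, 0.3]
width: 43.9
```

Run:
```python
from h import *
o=ctrl.get_obs(); print(o['t'],o['ee_pos'],o['ft_force'],o['qpos'].round(2))
for n in ('top','scene'):
    snap(n,f'pics/{n}22.png'); d=load(f'pics/{n}22.npz'); W=cloud(d); z=np.nan_to_num(W[...,2]); m=np.hypot(W[...,0]-540,W[...,1]+297)<48
    P=W[m&(z>72)&(z<90)]; c=circ(P); r=np.hypot(P[:,0]-c[0],P[:,1]-c[1]); Q=P[(r>33)&(r<40)]
    A=np.c_[Q[:,:2]-c,np.ones(len(Q))]; s=np.linalg.lstsq(A,Q[:,2],rcond=None)[0]; print(n,c,'tilt deg',np.degrees(s[:2]),s[2])
crop('pics/top22.png','pics/c22.png',255,120,455,270,4)
```

```text
22.5833 [ 411.74385889 -192.07781975  142.62226681] [ 0.5405055  -0.17032538  0.27258114] [-0.26  0.24  2.27 -0.76  0.45 -0.08]
top [ 537.81831501 -294.57357941] tilt deg [ 0.81754273 -0.2906476 ] 76.77663672752621
scene [ 540.79650717 -297.29289632] tilt deg [-0.35563714 -0.26194672] 77.8964275800026
```

View pics/c22.png

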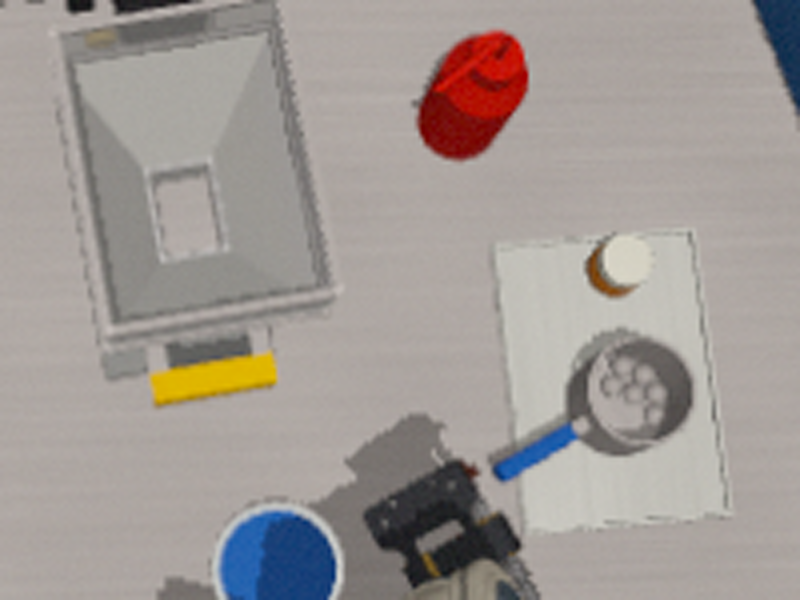

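View pics/scene22.png

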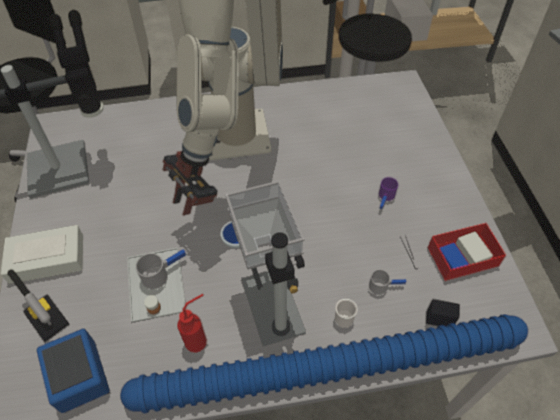

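View pics/top22.png

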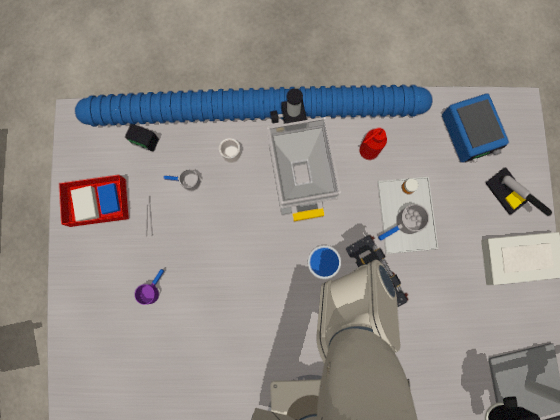

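The cup stands in the tray with six balls and the gripper is clear. One numeric check that the shutter is back at its start and the other things haven't moved, then I'll hand in.

Run:
```python
from h import *
def yl(n):
    im=cv2.imread(f'pics/{n}.png'); h=cv2.cvtColor(im,cv2.COLOR_BGR2HSV); m=(h[...,0]>20)&(h[...,0]<35)&(h[...,1]>150); m[:200]=0;m[225:]=0;m[:,:285]=0;m[:,335:]=0
    v,u=np.nonzero(m); return u.mean().round(2),v.mean().round(2),len(u)
print(yl('top0'),yl('top22'))
a=cv2.imread('pics/top0.png').astype(int);b=cv2.imread('pics/top22.png').astype(int)
D=np.abs(a-b).max(2)
for n,(x0,y0,x1,y1) in dict(petri=(306,244,342,280),bottle=(358,125,390,162),jar=(400,176,420,196),beaker=(218,136,242,160),tweez=(142,192,156,240),small=(162,168,204,192),purple=(134,264,168,306)).items(): print(n,np.percentile(D[y0:y1,x0:x1],[50,95]))
o=ctrl.get_obs(); print(o['qvel'].round(3),o['t'])
print(ctrl.close_job())
```

```text
(np.float64(308.05), np.float64(214.18), 256) (np.float64(308.06), np.float64(214.15), 254)
petri [45.5 55. ]
bottle [ 4. 15.]
jar [2. 5.]
beaker [2. 5.]
tweez [2. 5.]
small [2. 5.]
purple [ 3. 56.]
[ 0.006  0.019 -0.015  0.005  0.002 -0.005] 22.6833
the job is handed in; nothing more can be done
None
```

The job is done and handed in at 22.7 s: the six balls are in the cup, which stands upright on the tray floor, released. No verdict was reported.

**What I did**
- **Regrip:** my first grip leaned 32°, and two wrist joints ran to their range ends on the way to the hopper. I set the cup back on the table and regripped it at about 23° lean, further out on the handle.
- **Opening:** I raised the rim between the flanges and pushed the shutter about 51.5 mm to its stop screw. I felt the stop at about 9 N, and a confirming push reached about 13.5 N with no further advance.
- **Closing:** I drew the shutter back to its closed stop, reaching about 12 N.
- **Placing:** the cup touched the tray 3 mm early because it sat about 1.2° nose-down in the grip. I levelled it and then let go.

**Last checks**
- **Cup and balls:** six balls are visible in the cup, and the throat is empty. The rim is level within about 1°, at the height expected for a cup on the tray floor.
- **Shutter:** the near flange is back at its starting pixel position within 0.03 px.
- **Other things:** the jar, beaker, tweezers and small cup look unchanged, and so does the bottle apart from slight differences. The image differences at the petri dish and the purple cup look like changed arm shadows, because both are at the same place in the pictures.
- **Disagreement:** the two cameras placed the cup about 3 to 4 mm apart. That doesn't matter here, as it is well inside the tray and clear of the jar.

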